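# Stack the coverslip trays on the slide warmer, feel each one flat, and start it

### The job

Stack all the coverslip trays that are on the bench on the nest of the slide warmer, centred and squared up with it, longest at the bottom and then each next shorter one flat between the end lips of the one beneath, all between the guide pins; after letting go of each tray, press down firmly with the closed fingertips on the press plate in its middle to feel that it lies flat before adding the next. Then take the stylus from its stand, push the recessed start button fully down with its tip for a moment, and stand the stylus back in its stand. At the end every tray must still lie flat in the stack (put right any that gets knocked), and the bottles and the slide box are to be left alone.

Things in the scene. Friction and masses are not known exactly. Their poses are not given: they have to be found in the camera images.
- tray_a: the longest coverslip tray (None throughout if absent), aluminium slab 140 mm long (its x), 60 wide (y), 14 thick, about 157 to 252 g; an upright lip across each end, 4 mm thick, stands 6 mm above the slab (132 mm clear between lips, sides open). Origin: centre of its underside, z up. Loose; grasp across the 60 mm at mid-length
- pad_a: the press plate, 50 mm (x) by 44 mm (y), bright steel, let flush into the middle of tray_a's top, 14 mm above the tray's underside; part of the tray, same origin and axes (absent with it); this is where to press
- tray_b: the second longest coverslip tray (None throughout if absent), aluminium slab 122 mm long (its x), 60 wide (y), 14 thick, about 143 to 229 g; an upright lip across each end, 4 mm thick, stands 6 mm above the slab (114 mm clear between lips, sides open). Origin: centre of its underside, z up. Loose; grasp across the 60 mm at mid-length
- pad_b: the press plate, 50 mm (x) by 44 mm (y), bright steel, let flush into the middle of tray_b's top, 14 mm above the tray's underside; part of the tray, same origin and axes (absent with it); this is where to press
- tray_c: the third longest coverslip tray (None throughout if absent), aluminium slab 104 mm long (its x), 60 wide (y), 14 thick, about 128 to 205 g; an upright lip across each end, 4 mm thick, stands 6 mm above the slab (96 mm clear between lips, sides open). Origin: centre of its underside, z up. Loose; grasp across the 60 mm at mid-length
- pad_c: the press plate, 50 mm (x) by 44 mm (y), bright steel, let flush into the middle of tray_c's top, 14 mm above the tray's underside; part of the tray, same origin and axes (absent with it); this is where to press
- tray_d: the shortest coverslip tray (None throughout if absent), aluminium slab 86 mm long (its x), 60 wide (y), 14 thick, about 114 to 182 g; an upright lip across each end, 4 mm thick, stands 6 mm above the slab (78 mm clear between lips, sides open). Origin: centre of its underside, z up. Loose; grasp across the 60 mm at mid-length
- pad_d: the press plate, 50 mm (x) by 44 mm (y), bright steel, let flush into the middle of tray_d's top, 14 mm above the tray's underside; part of the tray, same origin and axes (absent with it); this is where to press
- warmer: slide warmer, fixed white box, x -150 to 90, y -65 to 65 mm, flat top 45 mm above the bench, with the nest for the trays on it and the recessed start button at its -x end. Origin: at bench level under the nest's centre; z up
- nest (a point): centre of the nest, on the warmer's top; warmer's axes. A dark steel area where the bottom tray lies along x, centred, either way round, between end lips 6 mm high (inner faces at x = +-75 mm) and four fixed upright guide pins, 6 mm thick, rising 48 mm above the top, at x = +-34, y = +-37 mm (68 mm clear between them; the fingers go down between the pins of one side)
- button_mouth (a point): centre of the start button's recess, level with the warmer's top (warmer frame x = -115, y = 0, z = 45 mm): a square hole 16 mm wide with a dark bezel; the button's flat 13 mm round head lies 8 mm below the mouth
- start_button (a joint): how far the start button is pushed in, m: 0 out, 0.005 fully down; about 1 N to start moving, 4.6 N fully down; springs back
- stand: stylus stand, fixed white plastic block 60 x 60 mm, 70 mm high, with a 20 mm square hole straight down through it at the centre. Origin: centre of its underside; z up
- stylus: stylus standing upright in the stand, 130 mm long, 70 g: steel rod 8 mm thick (z 0 to 60 mm), collar 36 mm across (z 60 to 66) resting on the stand's top, square black grip 18 x 18 mm (z 66 to 130, flats facing its x and y). Origin: centre of the rod's lower tip; z up along it. In the stand its origin is 10 mm above the bench
- amber_bottle: bystander: amber bottle, 66 mm across, 120 mm high; leave alone. Origin: centre of its underside
- slide_box: bystander: cardboard box of slides, 80 x 120 x 35 mm; leave alone. Origin: centre of its underside
- dropper: bystander: small white dropper bottle, 36 mm across, 60 mm high; leave alone. Origin: centre of its underside

How it is judged:
On the way, in this order (a step that is already met when the one before it is completed fails the run):
1. the longest tray, if present, lies flat on the stack (or on the warmer, if it is the first) and its press plate is pressed down by the fingertips with more than 3 N (horizontal distance between tray_a and warmer below 0.013 m and angle between tray_a's own z axis and vertical below 0.025 rad and angle between the x axis of tray_a and the x axis of warmer, either way round below 0.12 rad and z of tray_a in the frame of warmer between 0.042 and 0.048 m and contact force between the fingers and pad_a above 3 N), for 0.2 s.
2. the second longest tray, if present, lies flat on the stack (or on the warmer, if it is the first) and its press plate is pressed down by the fingertips with more than 3 N (horizontal distance between tray_b and warmer below 0.013 m and angle between tray_b's own z axis and vertical below 0.025 rad and angle between the x axis of tray_b and the x axis of warmer, either way round below 0.12 rad and (z of tray_b in the frame of warmer between 0.042 and 0.048 m or z of tray_b in the frame of warmer between 0.056 and 0.062 m) and z of tray_b in the frame of tray_a between 0.011 and 0.017 m and contact force between the fingers and pad_b above 3 N), for 0.2 s.
3. the third longest tray, if present, lies flat on the stack (or on the warmer, if it is the first) and its press plate is pressed down by the fingertips with more than 3 N (horizontal distance between tray_c and warmer below 0.013 m and angle between tray_c's own z axis and vertical below 0.025 rad and angle between the x axis of tray_c and the x axis of warmer, either way round below 0.12 rad and (z of tray_c in the frame of warmer between 0.042 and 0.048 m or z of tray_c in the frame of warmer between 0.056 and 0.062 m or z of tray_c in the frame of warmer between 0.07 and 0.076 m) and (z of tray_c in the frame of tray_a between 0.011 and 0.017 m or z of tray_c in the frame of tray_a between 0.025 and 0.031 m) and z of tray_c in the frame of tray_b between 0.011 and 0.017 m and contact force between the fingers and pad_c above 3 N), for 0.2 s.
4. the shortest tray, if present, lies flat on the stack (or on the warmer, if it is the first) and its press plate is pressed down by the fingertips with more than 3 N (horizontal distance between tray_d and warmer below 0.013 m and angle between tray_d's own z axis and vertical below 0.025 rad and angle between the x axis of tray_d and the x axis of warmer, either way round below 0.12 rad and (z of tray_d in the frame of warmer between 0.042 and 0.048 m or z of tray_d in the frame of warmer between 0.056 and 0.062 m or z of tray_d in the frame of warmer between 0.07 and 0.076 m or z of tray_d in the frame of warmer between 0.084 and 0.09 m) and (z of tray_d in the frame of tray_a between 0.011 and 0.017 m or z of tray_d in the frame of tray_a between 0.025 and 0.031 m or z of tray_d in the frame of tray_a between 0.039 and 0.045 m) and (z of tray_d in the frame of tray_b between 0.011 and 0.017 m or z of tray_d in the frame of tray_b between 0.025 and 0.031 m) and z of tray_d in the frame of tray_c between 0.011 and 0.017 m and contact force between the fingers and pad_d above 3 N), for 0.2 s.
5. the start button is pushed fully down with the stylus (value of joint start_button above 0.004 m and contact force between stylus and warmer above 1 N), for 0.2 s.
At the end, for the whole second after the job is handed in: all present trays at rest flat (0.025 rad) in the stack on the warmer, longest lowest, each right on the one beneath (3 mm in height), centred within 13 mm and squared within 0.12 rad of the nest; stylus upright in its stand, collar on top; button out (horizontal distance between each of tray_a, tray_b, tray_c, tray_d and warmer below 0.013 m and angle between each of tray_a, tray_b, tray_c, tray_d's own z axis and vertical below 0.025 rad and angle between the x axis of each of tray_a, tray_b, tray_c, tray_d and the x axis of warmer, either way round below 0.12 rad and z of tray_a in the frame of warmer between 0.042 and 0.048 m and linear speed of each of tray_a, tray_b, tray_c, tray_d, stylus below 0.02 m/s and (z of tray_b in the frame of warmer between 0.042 and 0.048 m or z of tray_b in the frame of warmer between 0.056 and 0.062 m) and z of tray_b in the frame of tray_a between 0.011 and 0.017 m and (z of tray_c in the frame of warmer between 0.042 and 0.048 m or z of tray_c in the frame of warmer between 0.056 and 0.062 m or z of tray_c in the frame of warmer between 0.07 and 0.076 m) and (z of tray_c in the frame of tray_a between 0.011 and 0.017 m or z of tray_c in the frame of tray_a between 0.025 and 0.031 m) and z of tray_c in the frame of tray_b between 0.011 and 0.017 m and (z of tray_d in the frame of warmer between 0.042 and 0.048 m or z of tray_d in the frame of warmer between 0.056 and 0.062 m or z of tray_d in the frame of warmer between 0.07 and 0.076 m or z of tray_d in the frame of warmer between 0.084 and 0.09 m) and (z of tray_d in the frame of tray_a between 0.011 and 0.017 m or z of tray_d in the frame of tray_a between 0.025 and 0.031 m or z of tray_d in the frame of tray_a between 0.039 and 0.045 m) and (z of tray_d in the frame of tray_b between 0.011 and 0.017 m or z of tray_d in the frame of tray_b between 0.025 and 0.031 m) and z of tray_d in the frame of tray_c between 0.011 and 0.017 m and horizontal distance between stylus and stand below 0.01 m and angle between stylus's own z axis and vertical below 0.1 rad and z of stylus in the frame of stand between 0.006 and 0.014 m and value of joint start_button below 0.0015 m); the robot touches nothing.
It fails at once if a bystander (bottle, dropper or slide box) is moved more than 30 mm or tipped (distance of any of amber_bottle, slide_box, dropper from where it was at the start of the episode above 0.03 m or angle between any of amber_bottle, slide_box, dropper's own z axis and vertical above 0.5 rad).
Of tray_a, tray_b, tray_c, tray_d only 2 to 4 are there at a start; the rules pass over those that are not, and their reading is None.
At some moment in a run one of tray_a, tray_b, tray_c, tray_d may be knocked a few centimetres aside while the robot is not near it.
It also fails if it takes over 210 s, if anything falls off the work surface, if the arm or the gripper's body presses on something with over 40 N, if the wrist force passes 120 N, or if a joint passes its speed limit or range.

### The arm

A 6-joint arm with a two-finger parallel gripper is mounted at the origin on the work surface. World frame = base frame: x ahead of the robot, y to its left, z up, the work surface at z = 0. Lengths are in m, angles in rad, forces in N, time in s.
With the tool pointing down it reaches from about 0.25 to 0.725 m from the base axis. Payload 4 kg.
Tool frame: the origin (TCP) lies midway between the tips of the shut fingers; the grasp point (between the pads) lies bot.pinch_z behind it (bot.pinch_z is the distance from the TCP to the grasp point, in m); z points along the fingers, y is the line along which they close (so a half turn about z gives the same grasp; the last joint's range is limited). The gripper opens to 85 mm and grips with 20 to 120 N. Pads are 22 mm wide; open, the fingers measure 114 mm over their backs; the gripper's body (76 mm by 85 mm) begins 54 mm behind the grasp point. The pads swing forward as they close: fully open they stand 13 mm farther back than shut.
Start: joints at [-1.162, 0.241, 0.005, 1.335, 0, 1.571], TCP at [0.199, -0.459, 0.231] pointing down, gripper open.
Joint ranges: [-2.72, 2.72], [-1.05, 1.87], [-1.09, 1.28], [-1.99, 2.15], [-1.42, 1.44], [-3.14, 3.14]. Speed limits (rad/s): [2.79, 2.79, 3.14, 3.14, 3.14, 3.14].

### API

Orientations are given as a unit quaternion [x, y, z, w].
In Python, from workcell import bot, cams gives the robot as it stands (bot), with the cameras (cams).
- The arm moves only by the tool move_tool, called after "Emit:" as name(argument=value, ...), one argument or row to a line, values as JSON. Schema: {"type":"object","properties":{"segments":{"type":"array","items":{"type":"number"},"minItems":7,"maxItems":70},"only":{"type":"string"},"quiet":{"type":"boolean"},"lines":{"type":"string"}},"required":["segments"],"additionalProperties":false}. segments is one flat list of numbers that holds 1 to 10 rows one after another, with no inner brackets; each row has 7 numbers: a rotation vector rx, ry, rz in rad, then dx, dy, dz in m, then the finger opening in m; each row is the pose to reach, as a shift and turn from the pose commanded when the call began, along the tool's axes at that moment; what a row does not reach only later rows make up. A row lasts 1/8 s, in which the tool goes at most 0.0625 m and 0.188 rad, less where a joint would pass 70% of its speed; a pose out of reach is approached as far as the arm can. The fingers move at their own pace and stop on an object; the grip force is fixed at half the most. Time passes only in rows, so rows that do not move let the fingers close. The tool returns the time, the measured TCP pose, the force, the opening and the grip force at its end. only (a regular expression) keeps the lines of the reply that match it, lines (a string "A,B") keeps lines A to B, and quiet returns only ok. Input that does not fit is refused with a message, and nothing moves.
- bot.get_obs(): the state, without advancing time (a new reading comes with each control period).
- cams.camera(name): name is "scene" or "top" or "wrist"; returns the picture (400x640x3 uint8, red, green, blue); there is no depth.
- cams.calibration(name): a dict with "mtx" (3x3 intrinsics, pixels), "R" (3x3) and "t" (3): a world point X has camera coordinates R X + t. Camera axes: x right, y down, z forward; pixel columns grow to the right and rows downward; lengths in m; the calibration is good to about 2 mm. The wrist camera is an equidistant fisheye: a pixel r from the principal point sees the ray r / f radians off the axis. A picture is of the moment at which its call begins: read the wrist's pose just before it. calibration takes no time and is no camera call; for the wrist camera it gives the pose at the moment of the call.
- bot.job_done(): hands the job in; it is judged then, once.
The state is a dict: "clock": time; "joint_pos": joint angles; "joint_vel": joint speeds; "tau": joint torques, N m; "eef_pos": TCP position; "tool_rot": TCP orientation; "ft_force": force on the tool from outside, world axes, zero at the start; "ft_torque": the same for the moment, N m; "grip_width": finger opening in m; "grasp_force": force on a finger pad.
Only numpy, scipy, OpenCV 4.12 (cv2) and the standard library are available. Lean on these libraries where they do the work, as an engineer would, in place of code of your own. Each camera call takes 0.05 s, during which the arm holds its last target. There are 200 camera calls.

## Working session

There is one attempt and no reset: what is moved stays moved. The work goes in short steps, Python scripts to look and compute and a tool call to move; the robot and the scene stay as the last step left them, time stands still between calls to the robot, and variables do not carry over. Pictures are saved under pics/ and viewed, at most 14 in all, crops included, and the job is handed in when it is done.

```bash
ls; mkdir -p pics
```

Create h.py:
```python
import numpy as np, cv2
from workcell import bot, cams
from scipy.spatial.transform import Rotation as R
def snap(name,fn):
    im=cams.camera(name); cv2.imwrite('pics/'+fn,cv2.cvtColor(im,cv2.COLOR_RGB2BGR)); return im
def cast(cal,px,z):
    px=np.atleast_2d(px).astype(float); K,Rm,t=cal['mtx'],np.array(cal['R']),np.array(cal['t'])
    K=np.array(K); d=np.c_[(px-[K[0,2],K[1,2]])/[K[0,0],K[1,1]],np.ones(len(px))]
    if cal.get('fish'):
        q=d[:,:2]; th=np.linalg.norm(q,axis=1)+1e-12; d=np.c_[q/th[:,None]*np.sin(th)[:,None],np.cos(th)]
    c=-Rm.T@t; w=d@Rm; return c+w*((z-c[2])/w[:,2])[:,None]
def proj(cal,X):
    X=np.atleast_2d(X); p=X@np.array(cal['R']).T+np.array(cal['t']); K=np.array(cal['mtx'])
    if cal.get('fish'):
        r=np.linalg.norm(p[:,:2],axis=1)+1e-12; th=np.arctan2(r,p[:,2]); q=p[:,:2]/r[:,None]*th[:,None]
    else: q=p[:,:2]/p[:,2:]
    return q*[K[0,0],K[1,1]]+[K[0,2],K[1,2]]
def cal(n):
    c=dict(cams.calibration(n)); c['fish']=n=='wrist'; return c
def goal(x,y,z,yaw):
    """row to a down-pointing pose whose tool y axis lies at yaw (mod pi, nearest)"""
    o=bot.get_obs(); r=R.from_quat(o['tool_rot']); M=r.as_matrix()
    best=None
    for k in (-1,0,1,2):
        a=yaw+k*np.pi; yv=np.array([np.cos(a),np.sin(a),0]); zv=np.array([0,0,-1.]); T=np.c_[np.cross(yv,zv),yv,zv]
        rv=R.from_matrix(M.T@T).as_rotvec()
        if best is None or np.linalg.norm(rv)<np.linalg.norm(best): best=rv
    d=M.T@(np.array([x,y,z])-o['eef_pos']); print(np.round(best,3),np.round(d,4))
```

Run:
```python
from h import *
snap('top','top0.png');snap('scene','scene0.png')
o=bot.get_obs();print(o['clock'],o['eef_pos'],o['tool_rot'],o['ft_force'],bot.pinch_z)
for n in('top','scene'):
    c=cal(n);print(n,np.round(c['mtx'],1).tolist(),-np.array(c['R']).T@c['t'],np.round(c['R'],3).tolist())
```

```text
pics
workcell.py
0.1 [ 0.19854057 -0.45824169  0.23049966] [ 9.79177543e-01  2.03003438e-01 -1.91126954e-04 -9.52407341e-04] [-0.73569312  0.57585193 -0.68893501] 0.0187
top [[442.9, 0.0, 319.5], [0.0, 442.9, 200.6], [0.0, 0.0, 1.0]] [ 0.42228814 -0.01700904  1.0928039 ] [[-0.023, -1.0, -0.01], [-0.984, 0.025, -0.178], [0.178, 0.005, -0.984]]
scene [[425.6, 0.0, 320.8], [0.0, 425.6, 199.3], [0.0, 0.0, 1.0]] [ 0.88928484 -0.53271982  0.80274625] [[0.897, 0.441, -0.018], [0.337, -0.71, -0.618], [-0.285, 0.548, -0.786]]
```

View pics/top0.png

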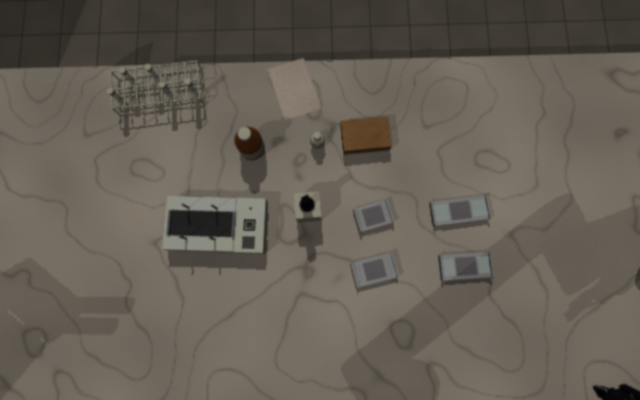

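View pics/scene0.png

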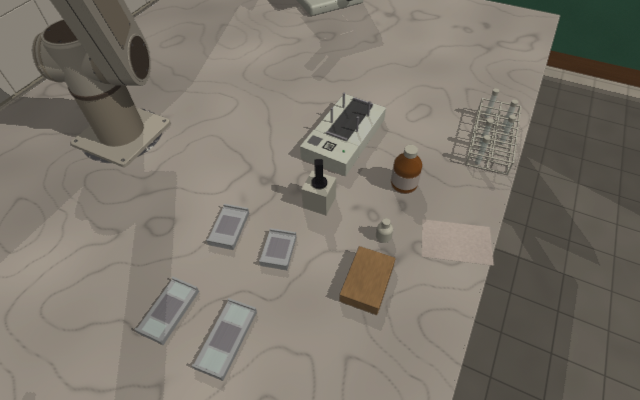

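The top view shows four trays: the longest at (460,211), then (466,266), (374,271), and the shortest at (373,216). The warmer is at (215,224) with its button end towards the right, and the stand and stylus are at (307,205). Next I'll measure them with masks.

Create m.py:
```python
from h import *
def trays(im,c,z=0.014,show=True):
    I=im.astype(int); m=((I[...,2]-I[...,0]>-3)&(I.sum(2)>200)).astype(np.uint8)
    m=cv2.morphologyEx(m,cv2.MORPH_CLOSE,np.ones((7,7)))
    out=[]
    for k in cv2.findContours(m,cv2.RETR_EXTERNAL,cv2.CHAIN_APPROX_NONE)[0]:
        if cv2.contourArea(k)<400: continue
        w=cast(c,k[:,0],z)[:,:2]; r=cv2.minAreaRect((w*1000).astype(np.float32))
        out.append((np.round(k[:,0].mean(0)),r))
    return out,m
if __name__=='__main__':
    for n in('top','scene'):
        im=cv2.imread(f'pics/{n}0.png')[...,::-1]; c=cal(n)
        o,m=trays(im,c); cv2.imwrite(f'pics/m_{n}.png',m*255)
        for p,r in o: print(n,p,np.round(r[0],1),np.round(r[1],1),round(r[2],1))
```

```bash
python3 m.py
```

Run:
```python
import cv2
a=cv2.imread('pics/top0.png')[180:300,150:510]
cv2.imwrite('pics/c1.png',cv2.resize(a,None,fx=2.2,fy=2.2,interpolation=cv2.INTER_CUBIC))
```

```text
top [374. 270.] [ 445.3 -138.2] [54.5 99.2] 13.3
top [465. 266.] [ 448.9 -358.9] [ 55.2 120.9] 1.7
top [373. 216.] [ 576.3 -141.6] [54.7 82.8] 15.5
top [460. 211.] [ 584.  -356.1] [ 55.3 138.9] 5.3
scene [225. 339.] [ 587.8 -355. ] [ 61.4 141.9] 6.2
scene [167. 310.] [ 452.4 -358.1] [ 64.5 124.2] 3.4
scene [278. 249.] [ 579.6 -142.3] [60.7 93.1] 14.0
scene [228. 227.] [ 447.9 -139.6] [ 63.4 110.7] 12.3
```

View pics/c1.png

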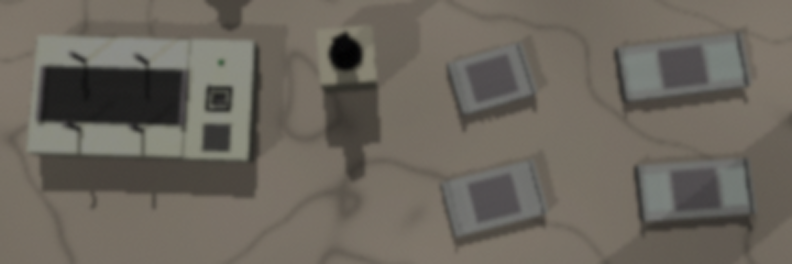

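The crop shows the warmer's top-face corners at about crop pixels (40,36), (255,40), (248,160) and (30,152). I'll measure the warmer and stand from both views with a white mask.

Run:
```python
from h import *
for n in('top','scene'):
    im=cv2.imread(f'pics/{n}0.png'); c=cal(n); hsv=cv2.cvtColor(im,cv2.COLOR_BGR2HSV)
    I=im[...,::-1].astype(int)
    # greenish-white bodies: G>=R
    m=((I[...,1]-I[...,0]>=-3)&(I[...,2]-I[...,0]<3)&(I.sum(2)>360)).astype(np.uint8)
    m=cv2.morphologyEx(m,cv2.MORPH_OPEN,np.ones((2,2)))
    m=cv2.morphologyEx(m,cv2.MORPH_CLOSE,np.ones((5,5)))
    cv2.imwrite(f'pics/w_{n}.png',m*255)
    for k in cv2.findContours(m,cv2.RETR_EXTERNAL,cv2.CHAIN_APPROX_NONE)[0]:
        if cv2.contourArea(k)<150: continue
        for z in(.045,.07):
            r=cv2.minAreaRect((cast(c,k[:,0],z)[:,:2]*1000).astype(np.float32))
            print(n,k[:,0].mean(0).round(),z,np.round(r[0],1),np.round(r[1],1),round(r[2],1))
    d=(I.sum(2)<150).astype(np.uint8)
    for k in cv2.findContours(d,cv2.RETR_EXTERNAL,cv2.CHAIN_APPROX_NONE)[0]:
        if cv2.contourArea(k)<60: continue
        for z in (.045,.14):
            r=cv2.minAreaRect((cast(c,k[:,0],z)[:,:2]*1000).astype(np.float32)); print(' dark',n,k[:,0].mean(0).round(),z,np.round(r[0],1),np.round(r[1],1),round(r[2],1))
    y,x=(227,249) if n=='top' else (141,330)
    print(im[y-3:y+4:3,x-3:x+4:3].tolist(), I[240,240])
```

```text
top [443. 213.] 0.045 [ 573.9 -304. ] [40.  32.4] 5.1
top [443. 213.] 0.07 [ 570.3 -297.2] [39.1 31.6] 5.1
top [215. 225.] 0.045 [560.9 240.7] [237.3 128.3] 86.9
top [215. 225.] 0.07 [557.6 234.6] [231.7 125.2] 86.9
 dark top [617. 393.] 0.045 [ 165.  -659.1] [100.7  31.4] 88.8
 dark top [617. 393.] 0.14 [ 188.4 -600.8] [91.6 28.5] 88.8
 dark top [200. 224.] 0.045 [561.1 275.2] [149.5  63.3] 86.8
 dark top [200. 224.] 0.14 [548.5 248.7] [135.9  57.6] 86.8
 dark top [306. 204.] 0.045 [605.3  20. ] [31.3 36.6] 88.8
 dark top [306. 204.] 0.14 [588.7  16.7] [28.4 33.3] 88.8
 dark top [366. 150.] 0.045 [ 734.8 -130.8] [ 11.  113.9] 4.2
 dark top [366. 150.] 0.14 [ 706.4 -120.5] [ 10.  103.6] 4.2
 dark top [250. 144.] 0.045 [755.6 156. ] [78.4 62.8] 26.1
 dark top [250. 144.] 0.14 [725.4 140.3] [71.3 57.1] 26.1
 dark top [269.  57.] 0.045 [989.1 110.3] [53.9 13.8] 88.4
 dark top [269.  57.] 0.14 [937.8  98.7] [49.  12.6] 88.4
 dark top [196.  58.] 0.045 [991.7 296.1] [108.1  19.3] 88.4
 dark top [196.  58.] 0.14 [940.1 267.7] [98.3 17.6] 88.4
 dark top [425.  53.] 0.045 [ 988.7 -293.2] [89
[... 1848 characters left out ...]
[761.4  82.5] [34.6 65.6] 36.0
 dark scene [95. 95.] 0.045 [-139.2   64. ] [143.2  55.2] 37.3
 dark scene [95. 95.] 0.14 [-10.3 -10.8] [125.2  48.2] 37.3
 dark scene [139.  57.] 0.045 [-149.7  264.1] [ 50.3 241.8] 45.4
 dark scene [139.  57.] 0.14 [-19.4 164.2] [ 44.  211.5] 45.4
 dark scene [60. 33.] 0.045 [-490.2  251.5] [ 81.3 150.3] 62.7
 dark scene [60. 33.] 0.14 [-317.2  153.2] [ 71.1 131.4] 62.7
 dark scene [579.  29.] 0.045 [1098.3  942.5] [503.  485.3] 24.2
 dark scene [579.  29.] 0.14 [989.3 805.8] [406.2 459.7] 1.6
[[[160, 177, 177], [159, 175, 175], [160, 176, 176]], [[81, 85, 87], [143, 156, 158], [159, 176, 178]], [[121, 133, 133], [94, 105, 105], [95, 104, 104]]] [139 131 120]
```

Run:
```python
from h import *
goal(.586,-.3555,.18,np.radians(5.5))
```

```text
[-2.000e-03 -1.000e-03 -1.258e+00] [0.3964 0.0599 0.0504]
```

Emit:
move_tool(
  segments=[0,0,-1.258,0.396,0.06,0.05,0.085,0,0,-1.258,0.396,0.06,0.05,0.085,0,0,-1.258,0.396,0.06,0.05,0.085,0,0,-1.258,0.396,0.06,0.05,0.085,0,0,-1.258,0.396,0.06,0.05,0.085,0,0,-1.258,0.396,0.06,0.05,0.085,0,0,-1.258,0.396,0.06,0.05,0.085,0,0,-1.258,0.396,0.06,0.05,0.085,0,0,-1.258,0.396,0.06,0.05,0.085],
)

```text
clock: 1.23
eef_pos: [0.5852, -0.3565, 0.1807]
tool_rot: [0.673, 0.74, -0.0, -0.001]
ft_force: [-0.8, -0.5, 0.4]
grip_width: 0.0846
grasp_force: 0.0
```

Run:
```python
from h import *
c=cal('wrist');im=snap('wrist','w1.png');print(np.round(c['mtx'],1).tolist(),-np.array(c['R']).T@c['t'])
o=bot.get_obs();print(o['joint_pos'],o['ft_force'])
print(proj(c,[[.586,-.3555,.014]]))
from m import trays
for p,r in trays(im,c)[0]: print(p,np.round(r[0],1),np.round(r[1],1),round(r[2],1))
```

```text
[[309.7, 0.0, 316.6], [0.0, 309.7, 202.3], [0.0, 0.0, 1.0]] [ 0.57783951 -0.27306656  0.32282605]
[-5.47752366e-01  6.46248102e-01  5.01858138e-01  1.42734127e+00
 -3.44536832e-04  9.28922752e-01] [-0.12275121  0.02521628 -0.52763825]
[[317.63467517 181.31392097]]
[195. 170.] [ 450.4 -358. ] [ 64.6 123.2] 2.6
[316. 176.] [ 584.4 -355.9] [ 58.2 140.9] 5.5
[333.   7.] [ 585.6 -177. ] [59.  18.8] 6.7
[206.   8.] [ 454.9 -183. ] [24.2 63.9] 86.4
```

View pics/w1.png

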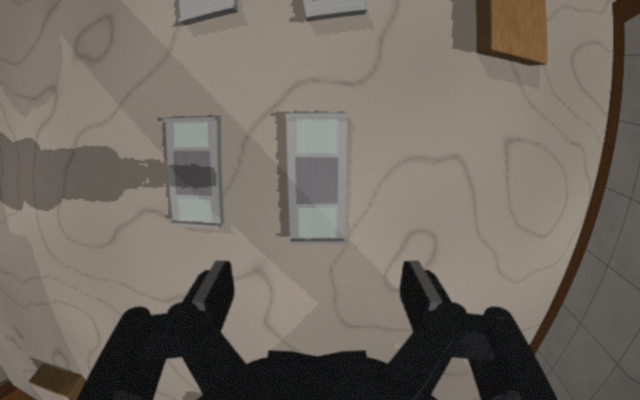

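The picture shows tray A centred at (316,176) and tray B at (195,170). Both positions agree with the top view to within 2 mm. Descending on A.

Emit:
move_tool(
  segments=[0,0,0,0,0,0.06,0.085,0,0,0,0,0,0.12,0.085,0,0,0,0,0,0.155,0.085,0,0,0,0,0,0.170,0.085,0,0,0,0,0,0.180,0.085,0,0,0,0,0,0.180,0.085],
)

```text
clock: 2.02
eef_pos: [0.5863, -0.3571, 0.0024]
tool_rot: [0.673, 0.74, 0.0, 0.001]
ft_force: [-0.3, 0.2, 0.9]
grip_width: 0.0849
grasp_force: 0.0
```

Emit:
move_tool(
  segments=[0,0,0,0,0,0,0.05,0,0,0,0,0,0,0.05,0,0,0,0,0,0,0.05,0,0,0,0,0,0,0.05],
)

```text
clock: 2.52
eef_pos: [0.5874, -0.3573, 0.0038]
tool_rot: [0.672, 0.74, 0.0, 0.002]
ft_force: [0.4, 0.2, 5.8]
grip_width: 0.0577
grasp_force: 64.9
```

Emit:
move_tool(
  segments=[0,0,0,0,0,0,0.085,0,0,0,0,0,0,0.085,0,0,0,0,0,-0.004,0.085,0,0,0,0,0,-0.004,0.085,0,0,0,0,0,-0.004,0.05,0,0,0,0,0,-0.004,0.05,0,0,0,0,0,-0.004,0.05,0,0,0,0,0,-0.004,0.05],
)

```text
clock: 3.52
eef_pos: [0.5865, -0.3567, 0.0061]
tool_rot: [0.672, 0.74, 0.0, 0.001]
ft_force: [-0.2, 0.6, 5.5]
grip_width: 0.0572
grasp_force: 64.5
```

Emit:
move_tool(
  segments=[0,0,0,0,0,-0.05,0.05,0,0,0,0,0,-0.1,0.05,0,0,0,0,0,-0.15,0.05,0,0,0,0,0,-0.18,0.05],
)

```text
clock: 4.03
eef_pos: [0.5863, -0.3567, 0.1874]
tool_rot: [0.672, 0.74, 0.0, 0.001]
ft_force: [0.3, 0.2, -2.1]
grip_width: 0.0573
grasp_force: 64.6
```

Run:
```python
from h import *
# via: high over nest, tool y along warmer y (yaw = 86.9-90)
goal(.562,.272,.2,np.radians(-3.1))
```

```text
[0.002 0.001 0.15 ] [ 0.6281  0.036  -0.0132]
```

Emit:
move_tool(
  segments=[0,0,0.15,0.5,0.03,-0.02,0.05,0,0,0.15,0.5,0.03,-0.02,0.05,0,0,0.15,0.5,0.03,-0.02,0.05,0,0,0.15,0.5,0.03,-0.02,0.05,0,0,0.15,0.5,0.03,-0.02,0.05,0,0,0.15,0.5,0.03,-0.02,0.05,0,0,0.15,0.5,0.03,-0.02,0.05,0,0,0.15,0.5,0.03,-0.02,0.05,0,0,0.15,0.5,0.03,-0.02,0.05,0,0,0.15,0.5,0.03,-0.02,0.05],
)

```text
clock: 5.28
eef_pos: [0.5672, 0.1441, 0.2042]
tool_rot: [0.726, 0.688, -0.001, -0.0]
ft_force: [-0.6, -0.3, -2.0]
grip_width: 0.0574
grasp_force: 64.6
```

Run:
```python
from h import *
c=cal('wrist');im=snap('wrist','w2.png')
I=im.astype(int);d=(I.sum(2)<150).astype(np.uint8)
for k in cv2.findContours(d,cv2.RETR_LIST,cv2.CHAIN_APPROX_NONE)[0]:
    if cv2.contourArea(k)<60: continue
    r=cv2.minAreaRect((cast(c,k[:,0],.045)[:,:2]*1000).astype(np.float32)); print(k[:,0].mean(0).round(),np.round(r[0],1),np.round(r[1],1),round(r[2],1))
import pickle;pickle.dump(c,open('w2.pkl','wb'))
```

```text
[492. 167.] [761.8 148.9] [48.9 73.1] 23.5
[318.  91.] [572.9 236.2] [35.3  5.1] 0.0
[394. 310.] [556.2 -27.3] [ 679.8 1102. ] 87.1
[604.  34.] [960.7 340.5] [20.  23.8] 5.9
[318.  23.] [576.9 304.2] [34.7  6.8] 4.6
[601.  14.] [959.7 370.2] [18.3 20.8] 9.9
```

View pics/w2.png

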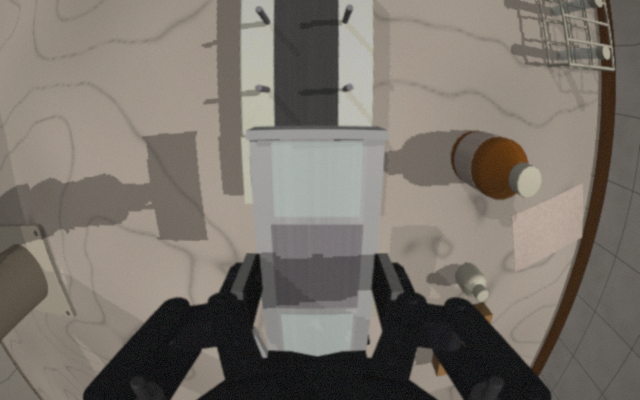

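The picture shows the held tray squared in the grip, with the nest strip ahead at columns 274–338. Pin bases are at about (267,20), (346,21), (268,91) and (344,90). Casting these onto the warmer's top.

Run:
```python
from h import *
import pickle
c=pickle.load(open('w2.pkl','rb'))
im=cv2.imread('pics/w2.png').astype(int)
print(np.round(cast(c,[[267,20],[346,21],[268,91],[344,90]],.045)*1000,1)[:,:2].tolist())
for r in (40,60,110):
    s=im[r].sum(1); g=np.diff(s); e=[x for x in range(200,400) if abs(g[x])>60]; print(r,e)
    i=[x for x in range(265,350) if s[x]<170]; print(i[0],i[-1],np.round(cast(c,[[i[0]-.5,r],[i[-1]+.5,r]],.045)*1000,1)[:,:2].tolist())
print(np.round(cast(c,[[272,224],[362,224],[272,306],[360,306]],.204-.0045+.014-.0)*1000,1)[:,:2].tolist())
# predicted nest lines for estimate
a=np.radians(86.9);ex=np.array([np.cos(a),np.sin(a)]);ey=np.array([-ex[1],ex[0]])
for n in (np.array([.5615,.272]),):
  for x,y in((.034,.037),(-.034,.037),(.034,-.037),(-.034,-.037)): print(np.round(1000*(n+x*ex+y*ey),1))
```

```text
[[528.6, 311.2], [603.7, 305.0], [525.5, 239.7], [598.2, 236.2]]
40 [239, 240, 272, 273, 274, 337, 338, 372]Traceback (most recent call last):
  File "<stdin>", line 8, in <module>
IndexError: list index out of range
```

Run:
```python
from h import *
import pickle
c=pickle.load(open('w2.pkl','rb'))
print(np.round(cast(c,[[239.5,40],[273,40],[337.5,40],[372,40]],.045)*1000,1)[:,:2].tolist())
print(np.round(cast(c,[[272,224],[362,224]],.212)*1000,1)[:,:2].tolist())
o=bot.get_obs();M=R.from_quat(o['tool_rot']).as_matrix();print(o['eef_pos'],M[:,0],M[:,1])
goal(.563,.2725,.055,np.radians(-3.1))
```

```text
[[500.6, 293.9], [533.3, 289.9], [594.5, 285.7], [627.7, 285.4]]
[[547.7, 172.1], [590.3, 169.9]]
[0.56743255 0.14324618 0.20439458] [ 0.05456948  0.99850936 -0.00110589] [ 0.99850825 -0.05457141 -0.00179657]
[-0.002  0.001 -0.   ] [ 0.129  -0.0112  0.1493]
```

Emit:
move_tool(
  segments=[0,0,0,0.05,-0.005,0,0.05,0,0,0,0.1,-0.01,0,0.05,0,0,0,0.128,-0.011,0.04,0.05,0,0,0,0.128,-0.011,0.084,0.05,0,0,0,0.128,-0.011,0.084,0.05,0,0,0,0.128,-0.011,0.084,0.05],
)

```text
clock: 6.08
eef_pos: [0.5651, 0.2713, 0.1227]
tool_rot: [0.727, 0.687, 0.001, 0.0]
ft_force: [0.9, -0.6, -1.1]
grip_width: 0.0571
grasp_force: 64.9
```

Run:
```python
from h import *
goal(.563,.2715,.055,np.radians(-3.1))
```

```text
[ 0.001 -0.001 -0.002] [ 0.0001 -0.0022  0.0677]
```

Emit:
move_tool(
  segments=[0,0,0,0,-0.001,0.02,0.05,0,0,0,0,-0.001,0.04,0.05,0,0,0,0,-0.001,0.055,0.05,0,0,0,0,-0.001,0.064,0.05,0,0,0,0,-0.001,0.068,0.05,0,0,0,0,-0.001,0.070,0.05,0,0,0,0,-0.001,0.071,0.05,0,0,0,0,-0.001,0.071,0.05],
)

```text
clock: 7.08
eef_pos: [0.5632, 0.2727, 0.0511]
tool_rot: [0.726, 0.688, 0.0, 0.0]
ft_force: [-0.3, -1.3, 2.0]
grip_width: 0.0569
grasp_force: 65.3
```

Emit:
move_tool(
  segments=[0,0,0,0,0,0,0.085,0,0,0,0,0,0,0.085,0,0,0,0,0,0,0.085,0,0,0,0,0,-0.03,0.085,0,0,0,0,0,-0.08,0.085,0,0,0,0,0,-0.08,0,0,0,0,0,0,-0.08,0,0,0,0,0,0,-0.08,0,0,0,0,0,0,-0.08,0,0,0,0,0,0,-0.08,0],
)

```text
clock: 8.32
eef_pos: [0.5624, 0.2724, 0.1294]
tool_rot: [0.726, 0.688, -0.001, -0.0]
ft_force: [0.2, -0.2, -1.2]
grip_width: -0.0
grasp_force: 0.0
```

Run:
```python
from h import *
c=cal('wrist');im=snap('wrist','w3.png')
goal(.563,.2725,.059,np.radians(-3.1))
import pickle;pickle.dump(c,open('w3.pkl','wb'))
```

```text
[-0.001  0.001  0.   ] [0.0001 0.0005 0.0706]
```

View pics/w3.png

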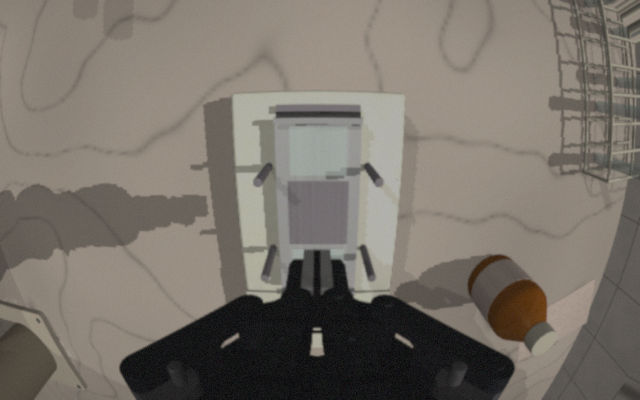

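Tray A lies squarely between the pins, with an even dark gap at the far lip (row 113). Pressing it now.

Emit:
move_tool(
  segments=[0,0,0,0,0,0.03,0,0,0,0,0,0,0.055,0,0,0,0,0,0,0.066,0,0,0,0,0,0,0.070,0,0,0,0,0,0,0.072,0,0,0,0,0,0,0.074,0,0,0,0,0,0,0.074,0,0,0,0,0,0,0.074,0],
)

```text
clock: 9.38
eef_pos: [0.5634, 0.2728, 0.0591]
tool_rot: [0.726, 0.688, 0.001, 0.0]
ft_force: [-4.0, -1.2, 9.0]
grip_width: -0.0001
grasp_force: 4.0
```

Emit:
move_tool(
  segments=[0,0,0,0,0,0.002,0,0,0,0,0,0,0.002,0,0,0,0,0,0,0.002,0],
)

```text
clock: 9.75
eef_pos: [0.5634, 0.2729, 0.059]
tool_rot: [0.726, 0.688, 0.002, 0.001]
ft_force: [-6.3, -3.6, 16.5]
grip_width: -0.0
grasp_force: 8.5
```

Emit:
move_tool(
  segments=[0,0,0,0,0,-0.05,0,0,0,0,0,0,-0.1,0.085,0,0,0,0,0,-0.14,0.085],
)

```text
clock: 10.12
eef_pos: [0.5637, 0.273, 0.1981]
tool_rot: [0.726, 0.688, 0.002, 0.001]
ft_force: [1.0, 0.6, -0.2]
grip_width: 0.036
grasp_force: 0.0
```

Run:
```python
from h import *
o=bot.get_obs();print(o['eef_pos']);goal(.451,-.358,.15,np.radians(2.6))
```

```text
[0.56371633 0.27301803 0.19805479]
[ 0.004 -0.002 -0.099] [-0.6363 -0.0787  0.0464]
```

Emit:
move_tool(
  segments=[0,0,-0.1,-0.636,-0.079,0.0,0.085,0,0,-0.1,-0.636,-0.079,0.0,0.085,0,0,-0.1,-0.636,-0.079,0.0,0.085,0,0,-0.1,-0.636,-0.079,0.0,0.085,0,0,-0.1,-0.636,-0.079,0.0,0.085,0,0,-0.1,-0.636,-0.079,0.0,0.085,0,0,-0.1,-0.636,-0.079,0.0,0.085,0,0,-0.1,-0.636,-0.079,0.0,0.085,0,0,-0.1,-0.636,-0.079,0.0,0.085,0,0,-0.1,-0.636,-0.079,0.0,0.085],
)

```text
clock: 11.38
eef_pos: [0.4524, -0.345, 0.1958]
tool_rot: [0.691, 0.723, 0.0, 0.002]
ft_force: [1.4, -0.4, -0.5]
grip_width: 0.0849
grasp_force: 0.0
```

Emit:
move_tool(
  segments=[0,0,0,-0.022,-0.00,0.02,0.085,0,0,0,-0.022,-0.00,0.02,0.085,0,0,0,-0.022,-0.00,0.02,0.085],
)

```text
clock: 11.75
eef_pos: [0.4537, -0.364, 0.1752]
tool_rot: [0.69, 0.723, 0.0, 0.0]
ft_force: [-0.1, 0.9, -0.5]
grip_width: 0.085
grasp_force: 0.0
```

Create look.py:
```python
from m import *
c=cal('wrist');im=cams.camera('wrist')
for p,r in trays(im,c)[0]: print(p,np.round(r[0],1),np.round(r[1],1),round(r[2],1))
c=cal('top');im=snap('top','topL.png')
for p,r in trays(im,c)[0]: print('top',p,np.round(r[0],1),np.round(r[1],1),round(r[2],1))
```

```bash
python3 look.py; python3 -c "
from h import *
goal(.451,-.358,.003,np.radians(2.6))"
```

```text
[312. 174.] [ 449.  -358.8] [ 58.7 123.5] 2.4
[451.  11.] [ 584.8 -171.5] [62.8 26.3] 13.2
[325.   5.] [ 455.7 -186.5] [58.9 17.5] 3.4
top [374. 270.] [ 445.3 -138.2] [53.3 99.7] 12.4
top [466. 266.] [ 449.1 -358.4] [ 54.4 120.1] 3.8
top [201. 223.] [567.6 282.1] [161.2  61.1] 86.5
top [373. 216.] [ 575.9 -141.8] [54.9 82.2] 14.7
[0.001 0.001 0.002] [ 0.0059 -0.0032  0.1726]
```

Emit:
move_tool(
  segments=[0,0,0,0.006,-0.004,0.06,0.085,0,0,0,0.006,-0.004,0.12,0.085,0,0,0,0.006,-0.004,0.15,0.085,0,0,0,0.006,-0.004,0.165,0.085,0,0,0,0.006,-0.004,0.170,0.085,0,0,0,0.006,-0.004,0.170,0.085,0,0,0,0.006,-0.004,0.170,0.05,0,0,0,0.006,-0.004,0.170,0.05,0,0,0,0.006,-0.004,0.170,0.05,0,0,0,0.006,-0.004,0.170,0.05],
)

```text
clock: 13.1
eef_pos: [0.45, -0.3596, 0.0065]
tool_rot: [0.691, 0.723, 0.0, 0.002]
ft_force: [-0.4, 1.0, 7.2]
grip_width: 0.0573
grasp_force: 62.2
```

Emit:
move_tool(
  segments=[0,0,0,0,0,-0.05,0.05,0,0,0,0,0,-0.1,0.05,0,0,0,0,0,-0.15,0.05,0,0,0,0,0,-0.19,0.05],
)

```text
clock: 13.6
eef_pos: [0.4493, -0.359, 0.1971]
tool_rot: [0.691, 0.723, 0.0, 0.001]
ft_force: [0.5, -0.3, -1.8]
grip_width: 0.057
grasp_force: 64.8
```

Run:
```python
from h import *
goal(.563,.2,.2,np.radians(-3.1))
```

```text
[0.002 0.001 0.1  ] [ 0.5533  0.1391 -0.0035]
```

Emit:
move_tool(
  segments=[0,0,0.1,0.553,0.139,-0.005,0.05,0,0,0.1,0.553,0.139,-0.005,0.05,0,0,0.1,0.553,0.139,-0.005,0.05,0,0,0.1,0.553,0.139,-0.005,0.05,0,0,0.1,0.553,0.139,-0.005,0.05,0,0,0.1,0.553,0.139,-0.005,0.05,0,0,0.1,0.553,0.139,-0.005,0.05,0,0,0.1,0.553,0.139,-0.005,0.05,0,0,0.1,0.553,0.139,-0.005,0.05,0,0,0.1,0.553,0.139,-0.005,0.05],
)

```text
clock: 14.85
eef_pos: [0.5626, 0.2043, 0.199]
tool_rot: [0.724, 0.69, 0.0, -0.0]
ft_force: [-0.2, -0.7, -1.7]
grip_width: 0.0568
grasp_force: 64.7
```

Run:
```python
from h import *
snap('wrist','w4.png')
c=cal('wrist'); im=cv2.imread('pics/w4.png'); cv2.imwrite('pics/w4c.png',im[0:330,180:460])
goal(.563,.272,.13,np.radians(-3.1)); print(bot.get_obs()['eef_pos'])
import pickle;pickle.dump(c,open('w4.pkl','wb'))
```

```text
[-0.    -0.     0.004] [ 0.0688 -0.0028  0.0689]
[0.56242505 0.2030656  0.19891175]
```

View pics/w4c.png

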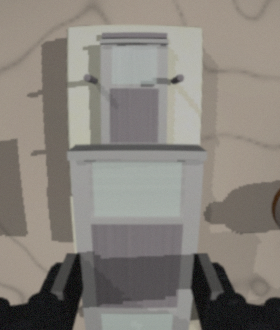

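Tray A is still in place: its pad's front edge is at crop row 88, columns 110–158. The held tray B is straight, with its pad's front edge at crop row 224.

Run:
```python
from h import *
import pickle
c=pickle.load(open('w4.pkl','rb'))
print(np.round(cast(c,[[290,88],[338,88]],.059)*1000,1)[:,:2].tolist())
print(np.round(cast(c,[[273,223],[363,223]],.207)*1000,1)[:,:2].tolist())
```

```text
[[543.7, 299.2], [586.4, 297.0]]
[[543.4, 231.6], [585.9, 229.5]]
```

Emit:
move_tool(
  segments=[0,0,0.004,0.05,-0.002,0.01,0.05,0,0,0.004,0.0675,-0.003,0.04,0.05,0,0,0.004,0.0675,-0.003,0.069,0.05,0,0,0.004,0.0675,-0.003,0.069,0.05,0,0,0.004,0.0675,-0.003,0.09,0.05,0,0,0.004,0.0675,-0.003,0.11,0.05,0,0,0.004,0.0675,-0.003,0.123,0.05,0,0,0.004,0.0675,-0.003,0.129,0.05,0,0,0.004,0.0675,-0.003,0.132,0.05,0,0,0.004,0.0675,-0.003,0.133,0.05],
)

```text
clock: 16.15
eef_pos: [0.5636, 0.2673, 0.0686]
tool_rot: [0.727, 0.686, 0.0, 0.001]
ft_force: [-3.8, -2.8, 8.4]
grip_width: 0.0565
grasp_force: 66.1
```

```bash
python3 -c "
from h import *
goal(.563,.2705,.0655,np.radians(-3.1))"
```

```text
[ 0.002  0.    -0.004] [ 0.0032 -0.0008  0.0031]
```

Emit:
move_tool(
  segments=[0,0,0,0,0,-0.008,0.05,0,0,0,0,0,-0.016,0.05,0,0,0,0,0,-0.016,0.05],
)

```text
clock: 16.52
eef_pos: [0.5642, 0.2681, 0.0836]
tool_rot: [0.727, 0.686, 0.001, 0.0]
ft_force: [-0.1, -0.0, -2.0]
grip_width: 0.0574
grasp_force: 64.8
```

Run:
```python
from h import *
snap('wrist','w5.png')
c=cal('wrist'); im=cv2.imread('pics/w5.png'); cv2.imwrite('pics/w5c.png',cv2.resize(im[80:320,200:440],None,fx=2,fy=2))
import pickle;pickle.dump(c,open('w5.pkl','wb'))
print(bot.get_obs()['eef_pos'])
```

```text
[0.56373144 0.26792583 0.08295102]
```

View pics/w5c.png

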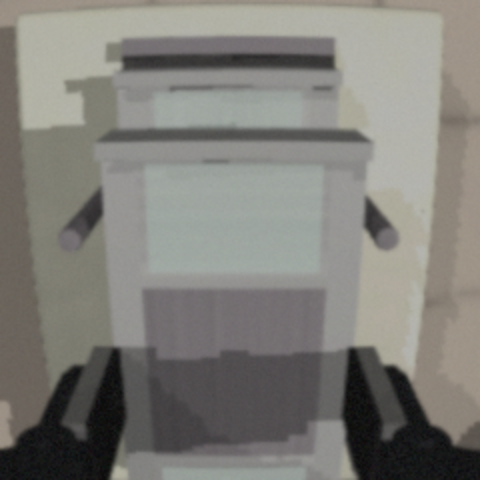

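Run:
```python
from h import *
import pickle
c=pickle.load(open('w5.pkl','rb'))
f=lambda u,v:(200+u/2,80+v/2)
for n,u,v,z in(('A lip outer',227,69,.065),('A lip inner',227,87,.065),('nest lip inner',227,54,.051),('B outer',234,142,.0965),('B lip inner',234,160,.0965),('B pad L',143,290,.0905),('B pad R',325,289,.0905),('A slab L',120,100,.059),('A slab R',338,100,.059),('B L',103,160,.0965),('B R',372,160,.0965)):
    print(n,np.round(cast(c,[f(u,v)],z)[0,:2]*1000,1))
```

```text
A lip outer [566.9 344.2]
A lip inner [566.6 339.6]
nest lip inner [567.  347.8]
B outer [567.8 330.3]
B lip inner [567.5 326.4]
B pad L [544.  295.4]
B pad R [587.3 293.1]
A slab L [537.5 337.8]
A slab R [596.2 334.2]
B L [539.6 328.4]
B R [597.1 325. ]
```

B is about 4.5 mm short of A's centre along the nest, so its rear end is resting on A's rear lip. Correcting that and lowering again.

Emit:
move_tool(
  segments=[0,0,0,0.0045,-0.001,0,0.05,0,0,0,0.0045,-0.001,0,0.05,0,0,0,0.0045,-0.001,0.008,0.05,0,0,0,0.0045,-0.001,0.013,0.05,0,0,0,0.0045,-0.001,0.016,0.05,0,0,0,0.0045,-0.001,0.017,0.05,0,0,0,0.0045,-0.001,0.018,0.05,0,0,0,0.0045,-0.001,0.018,0.05],
)

```text
clock: 17.58
eef_pos: [0.562, 0.2719, 0.0656]
tool_rot: [0.727, 0.686, -0.0, 0.0]
ft_force: [-5.4, -2.1, 5.4]
grip_width: 0.0569
grasp_force: 66.0
```

Emit:
move_tool(
  segments=[0,0,0,0,0,-0.001,0.085,0,0,0,0,0,-0.001,0.085,0,0,0,0,0,-0.001,0.085,0,0,0,0,0,-0.03,0.085,0,0,0,0,0,-0.07,0.085,0,0,0,0,0,-0.07,0,0,0,0,0,0,-0.07,0,0,0,0,0,0,-0.07,0,0,0,0,0,0,-0.07,0,0,0,0,0,0,-0.07,0],
)

```text
clock: 18.82
eef_pos: [0.5622, 0.272, 0.1335]
tool_rot: [0.727, 0.686, -0.001, -0.0]
ft_force: [-1.1, -0.3, 0.1]
grip_width: -0.0001
grasp_force: 0.0
```

Run:
```python
from h import *
snap('wrist','w6.png')
c=cal('wrist'); im=cv2.imread('pics/w6.png'); cv2.imwrite('pics/w6c.png',cv2.resize(im[80:320,200:440],None,fx=2,fy=2))
import pickle;pickle.dump(c,open('w6.pkl','wb'))
goal(.563,.2725,.073,np.radians(-3.1));print(bot.get_obs()['eef_pos'])
```

```text
[-0.001  0.    -0.004] [0.0005 0.0007 0.0608]
[0.56229671 0.27205565 0.13377347]
```

View pics/w6c.png

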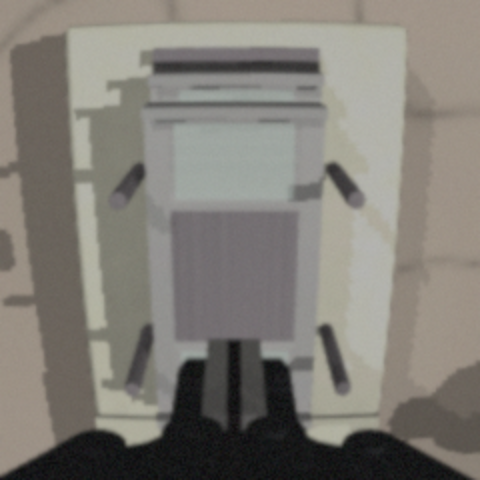

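B lies square on A between the pins. Pressing it.

Emit:
move_tool(
  segments=[0,0,0,0,0,0.03,0,0,0,0,0,0,0.05,0,0,0,0,0,0,0.058,0,0,0,0,0,0,0.062,0,0,0,0,0,0,0.065,0,0,0,0,0,0,0.066,0,0,0,0,0,0,0.066,0,0,0,0,0,0,0.066,0,0,0,0,0,0,0.066,0],
)

```text
clock: 20.0
eef_pos: [0.5621, 0.272, 0.0731]
tool_rot: [0.727, 0.686, 0.001, 0.0]
ft_force: [-8.9, -3.7, 18.1]
grip_width: -0.0
grasp_force: 9.4
```

Emit:
move_tool(
  segments=[0,0,0,0,0,-0.05,0,0,0,0,0,0,-0.1,0.085,0,0,0,0,0,-0.12,0.085],
)

```text
clock: 20.38
eef_pos: [0.5646, 0.2732, 0.1938]
tool_rot: [0.727, 0.686, 0.004, 0.001]
ft_force: [0.0, -0.4, -0.3]
grip_width: 0.0353
grasp_force: 0.0
```

Run:
```python
from h import *
o=bot.get_obs();print(o['eef_pos']);goal(.4465,-.139,.175,np.radians(12.8))
```

```text
[0.56459498 0.27318392 0.19375736]
[ 0.008 -0.003 -0.281] [-0.4184 -0.0941  0.0163]
```

Emit:
move_tool(
  segments=[0,0,-0.28,-0.418,-0.094,-0.005,0.085,0,0,-0.28,-0.418,-0.094,-0.005,0.085,0,0,-0.28,-0.418,-0.094,-0.005,0.085,0,0,-0.28,-0.418,-0.094,-0.005,0.085,0,0,-0.28,-0.418,-0.094,-0.005,0.085,0,0,-0.28,-0.418,-0.094,-0.005,0.085,0,0,-0.28,-0.418,-0.094,-0.005,0.085,0,0,-0.28,-0.418,-0.094,-0.005,0.085,0,0,-0.28,-0.418,-0.094,-0.005,0.085],
)

```text
clock: 21.5
eef_pos: [0.4449, -0.1398, 0.1941]
tool_rot: [0.625, 0.781, 0.001, 0.001]
ft_force: [0.4, 0.4, 0.2]
grip_width: 0.085
grasp_force: 0.0
```

```bash
python3 look.py; python3 -c "
from h import *
goal(.447,-.139,.005,np.radians(12.8));print(bot.get_obs()['eef_pos'])"
```

```text
[425. 202.] [ 575.2 -141.4] [62.9 90.1] 15.3
[317. 175.] [ 445.1 -138.5] [ 58.3 105.2] 12.1
top [365. 271.] [ 440.9 -116.6] [55.3 56.1] 9.8
top [199. 223.] [566.8 288.8] [147.   63.4] 86.7
top [373. 216.] [ 576.3 -141.8] [54.8 82.5] 13.5
[0.001 0.    0.   ] [-0.0007  0.0017  0.1887]
[ 0.44501051 -0.13874683  0.19371035]
```

Emit:
move_tool(
  segments=[0,0,0,0.001,0,0.06,0.085,0,0,0,0.001,0,0.12,0.085,0,0,0,0.001,0,0.165,0.085,0,0,0,0.001,0,0.182,0.085,0,0,0,0.001,0,0.188,0.085,0,0,0,0.001,0,0.188,0.085,0,0,0,0.001,0,0.188,0.05,0,0,0,0.001,0,0.188,0.05,0,0,0,0.001,0,0.188,0.05,0,0,0,0.001,0,0.188,0.05],
)

```text
clock: 22.85
eef_pos: [0.4453, -0.1389, 0.0072]
tool_rot: [0.624, 0.781, 0.001, 0.001]
ft_force: [-1.9, 0.6, 9.4]
grip_width: 0.0565
grasp_force: 61.8
```

Emit:
move_tool(
  segments=[0,0,0,0,0,-0.05,0.05,0,0,0,0,0,-0.1,0.05,0,0,0,0,0,-0.15,0.05,0,0,0,0,0,-0.2,0.05],
)

```text
clock: 23.35
eef_pos: [0.4439, -0.1387, 0.2076]
tool_rot: [0.625, 0.781, 0.0, 0.001]
ft_force: [1.0, 0.2, -1.0]
grip_width: 0.0567
grasp_force: 63.8
```

Run:
```python
from h import *
goal(.562,.2,.21,np.radians(-3.3))
```

```text
[0.001 0.    0.279] [ 0.3044  0.1897 -0.0024]
```

Emit:
move_tool(
  segments=[0,0,0.279,0.304,0.19,-0.005,0.05,0,0,0.279,0.304,0.19,-0.005,0.05,0,0,0.279,0.304,0.19,-0.005,0.05,0,0,0.279,0.304,0.19,-0.005,0.05,0,0,0.279,0.304,0.19,-0.005,0.05,0,0,0.279,0.304,0.19,-0.005,0.05,0,0,0.279,0.304,0.19,-0.005,0.05,0,0,0.279,0.304,0.19,-0.005,0.05],
)

```text
clock: 24.35
eef_pos: [0.5621, 0.1995, 0.2101]
tool_rot: [0.727, 0.687, -0.001, -0.0]
ft_force: [0.5, -0.3, -0.9]
grip_width: 0.0569
grasp_force: 64.0
```

Run:
```python
from h import *
snap('wrist','w7.png')
c=cal('wrist'); im=cv2.imread('pics/w7.png'); cv2.imwrite('pics/w7c.png',cv2.resize(im[0:300,200:440],None,fx=2,fy=2))
import pickle;pickle.dump(c,open('w7.pkl','wb'))
goal(.563,.2725,.145,np.radians(-3.3));print(bot.get_obs()['eef_pos'])
```

```text
[-0.001  0.001 -0.   ] [ 0.0737 -0.0033  0.0654]
[0.56212861 0.19878224 0.21039483]
```

View pics/w7c.png

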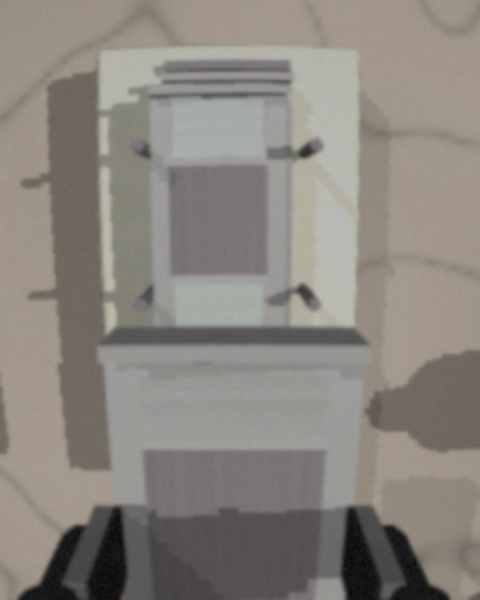

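B is in place, with its pad spanning rows 166–275 of the crop. The held C's pad front edge is at row 450, columns 143–325.

Run:
```python
from h import *
import pickle
c=pickle.load(open('w7.pkl','rb'))
f=lambda u,v:(200+u/2,v/2)
for n,u,v,z in(('B lip outer',220,97,.079),('B padF L',169,166,.073),('B padF R',267,166,.073),('B padB L',170,275,.073),('B padB R',268,275,.073),('C pad L',143,450,.217),('C pad R',325,449,.217),('C lip outer',235,345,.223),('C lip inner',235,364,.223)):
    print(n,np.round(cast(c,[f(u,v)],z)[0,:2]*1000,1))
```

```text
B lip outer [564.2 328.5]
B padF L [539.7 299.8]
B padF R [582.9 296.9]
B padB L [536.6 250.3]
B padB R [580.8 247.6]
C pad L [542.3 225.9]
C pad R [585.8 223.6]
C lip outer [565.8 251.7]
C lip inner [565.6 247.4]
```

Emit:
move_tool(
  segments=[0,0,0,0.05,-0.004,0.02,0.05,0,0,0,0.074,-0.005,0.05,0.05,0,0,0,0.074,-0.005,0.08,0.05,0,0,0,0.074,-0.005,0.09,0.05,0,0,0,0.074,-0.005,0.095,0.05,0,0,0,0.074,-0.005,0.095,0.05],
)

```text
clock: 25.15
eef_pos: [0.5625, 0.2732, 0.1164]
tool_rot: [0.727, 0.686, 0.001, 0.0]
ft_force: [-0.0, 0.6, -1.0]
grip_width: 0.0561
grasp_force: 64.1
```

Run:
```python
from h import *
snap('wrist','w8.png')
c=cal('wrist'); im=cv2.imread('pics/w8.png'); cv2.imwrite('pics/w8c.png',cv2.resize(im[80:320,200:440],None,fx=2,fy=2))
import pickle;pickle.dump(c,open('w8.pkl','wb'))
print(bot.get_obs()['eef_pos'],bot.get_obs()['ft_force'])
```

```text
[0.56272529 0.2735118  0.11674438] [-0.26579574  0.3510063  -1.536972  ]
```

View pics/w8c.png

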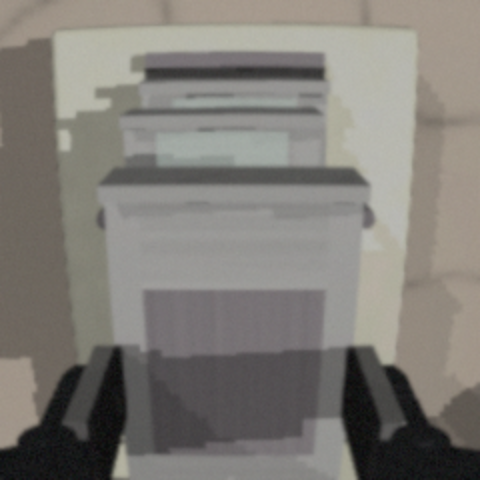

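Tray B's lip is at rows 113–130, columns 122–323. The held C's lip is at rows 185–204, columns 98–370. Casting both.

Run:
```python
from h import *
import pickle
c=pickle.load(open('w8.pkl','rb'))
f=lambda u,v:(200+u/2,80+v/2)
for n,u,v,z in(('B lipo L',122,113,.079),('B lipo R',323,112,.079),('B lipi',223,129,.079),('A lipo L',142,81,.065),('A lipo R',328,81,.065),('C lipo L',98,186,.1293),('C lipo R',370,186,.1293),('C lipi',235,204,.1293),('C pad L',143,290,.1233),('C pad R',325,289,.1233)):
    print(n,np.round(cast(c,[f(u,v)],z)[0,:2]*1000,1))
```

```text
B lipo L [534.2 338.3]
B lipo R [592.9 335. ]
B lipi [563.4 331.4]
A lipo L [538.8 346.5]
A lipo R [596.8 343. ]
C lipo L [536.6 328.1]
C lipo R [595.8 324.5]
C lipi [566.2 322.1]
C pad L [542.9 300.6]
C pad R [586.4 298.2]
```

Emit:
move_tool(
  segments=[0,0,0,0.0005,-0.0015,0.01,0.05,0,0,0,0.0005,-0.0015,0.02,0.05,0,0,0,0.0005,-0.0015,0.028,0.05,0,0,0,0.0005,-0.0015,0.033,0.05,0,0,0,0.0005,-0.0015,0.036,0.05,0,0,0,0.0005,-0.0015,0.037,0.05,0,0,0,0.0005,-0.0015,0.037,0.05],
)

```text
clock: 26.08
eef_pos: [0.56, 0.2743, 0.0804]
tool_rot: [0.727, 0.687, 0.0, 0.0]
ft_force: [-4.5, -2.2, 8.6]
grip_width: 0.0565
grasp_force: 66.3
```

Emit:
move_tool(
  segments=[0,0,0,0,0,-0.001,0.085,0,0,0,0,0,-0.001,0.085,0,0,0,0,0,-0.001,0.085,0,0,0,0,0,-0.03,0.085,0,0,0,0,0,-0.06,0.085,0,0,0,0,0,-0.06,0,0,0,0,0,0,-0.06,0,0,0,0,0,0,-0.06,0,0,0,0,0,0,-0.06,0,0,0,0,0,0,-0.06,0],
)

```text
clock: 27.32
eef_pos: [0.5601, 0.2743, 0.1377]
tool_rot: [0.727, 0.687, -0.001, -0.0]
ft_force: [0.1, -1.3, 0.2]
grip_width: 0.0002
grasp_force: 0.0
```

Run:
```python
from h import *
snap('wrist','w9.png')
import pickle;pickle.dump(cal('wrist'),open('w9.pkl','wb'))
goal(.5615,.274,.087,np.radians(-3.1));print(bot.get_obs()['eef_pos'])
```

```text
[-0.001  0.    -0.003] [-0.0002  0.0014  0.0509]
[0.56016913 0.27433869 0.1378567 ]
```

Emit:
move_tool(
  segments=[0,0,0,0,0,0.03,0,0,0,0,0,0,0.043,0,0,0,0,0,0,0.049,0,0,0,0,0,0,0.052,0,0,0,0,0,0,0.055,0,0,0,0,0,0,0.056,0,0,0,0,0,0,0.056,0,0,0,0,0,0,0.056,0,0,0,0,0,0,0.056,0],
)

```text
clock: 28.5
eef_pos: [0.5603, 0.2743, 0.087]
tool_rot: [0.727, 0.687, 0.001, 0.0]
ft_force: [-7.5, -3.9, 19.0]
grip_width: -0.0
grasp_force: 9.0
```

Emit:
move_tool(
  segments=[0,0,0,0,0,-0.05,0,0,0,0,0,0,-0.1,0.085,0,0,0,0,0,-0.11,0.085],
)

```text
clock: 28.88
eef_pos: [0.563, 0.2757, 0.1983]
tool_rot: [0.727, 0.687, 0.005, 0.002]
ft_force: [0.1, -0.2, 0.5]
grip_width: 0.0356
grasp_force: 0.0
```

Run:
```python
from h import *
o=bot.get_obs();print(o['eef_pos']);goal(.5755,-.1418,.18,np.radians(14.8))
```

```text
[0.5630135  0.27572201 0.1982807 ]
[ 0.01  -0.004 -0.315] [-0.4162  0.0361  0.0165]
```

Emit:
move_tool(
  segments=[0,0,-0.315,-0.416,0.036,-0.002,0.085,0,0,-0.315,-0.416,0.036,-0.002,0.085,0,0,-0.315,-0.416,0.036,-0.002,0.085,0,0,-0.315,-0.416,0.036,-0.002,0.085,0,0,-0.315,-0.416,0.036,-0.002,0.085,0,0,-0.315,-0.416,0.036,-0.002,0.085,0,0,-0.315,-0.416,0.036,-0.002,0.085,0,0,-0.315,-0.416,0.036,-0.002,0.085,0,0,-0.315,-0.416,0.036,-0.002,0.085],
)

```text
clock: 30.0
eef_pos: [0.5723, -0.1427, 0.1939]
tool_rot: [0.61, 0.792, 0.0, -0.0]
ft_force: [0.1, 0.6, -0.6]
grip_width: 0.0851
grasp_force: 0.0
```

```bash
python3 look.py; python3 -c "
from h import *
goal(.5755,-.1418,.005,np.radians(14.8));print(bot.get_obs()['eef_pos'])"
```

```text
[320. 177.] [ 576.2 -141.5] [57.8 87.9] 14.3
top [198. 223.] [567.6 289.1] [147.7  65. ] 86.7
[-0.    -0.001  0.001] [-0.001   0.0028  0.1892]
[ 0.57257612 -0.14162723  0.19415332]
```

Emit:
move_tool(
  segments=[0,0,0,0,0.003,0.06,0.085,0,0,0,0,0.003,0.12,0.085,0,0,0,0,0.003,0.165,0.085,0,0,0,0,0.003,0.182,0.085,0,0,0,0,0.003,0.188,0.085,0,0,0,0,0.003,0.188,0.085,0,0,0,0,0.003,0.188,0.05,0,0,0,0,0.003,0.188,0.05,0,0,0,0,0.003,0.188,0.05,0,0,0,0,0.003,0.188,0.05],
)

```text
clock: 31.35
eef_pos: [0.578, -0.1435, 0.0109]
tool_rot: [0.611, 0.792, 0.001, 0.003]
ft_force: [-4.8, -1.4, 14.3]
grip_width: 0.0499
grasp_force: 10.3
```

Emit:
move_tool(
  segments=[0,0,0,0,0,-0.05,0.05,0,0,0,0,0,-0.1,0.05,0,0,0,0,0,-0.15,0.05,0,0,0,0,0,-0.2,0.05],
)

```text
clock: 31.85
eef_pos: [0.5755, -0.1423, 0.2092]
tool_rot: [0.61, 0.792, 0.0, 0.001]
ft_force: [0.7, -1.0, -0.0]
grip_width: 0.05
grasp_force: 0.0
```

Run:
```python
from h import *
goal(.562,.2,.215,np.radians(-3.2))
```

```text
[0.002 0.001 0.314] [ 0.3345  0.0742 -0.006 ]
```

The grasp on D was too high: the fingers closed above the tray. Looking again and regrasping lower.

Emit:
move_tool(
  segments=[0,0,0,0,0,0,0.085,0,0,0,0,0,0,0.085,0,0,0,0,0,0,0.085],
)

```text
clock: 32.22
eef_pos: [0.5745, -0.142, 0.2047]
tool_rot: [0.61, 0.792, -0.001, -0.001]
ft_force: [0.4, -0.5, 0.3]
grip_width: 0.0853
grasp_force: 0.0
```

```bash
python3 look.py; python3 -c "
from h import *
goal(.5755,-.1418,.002,np.radians(14.5));print(bot.get_obs()['eef_pos'])"
```

```text
[323. 176.] [ 581.7 -140.5] [57.4 87.7] 15.6
top [199. 223.] [568.6 288.9] [147.4  62.9] 86.7
[-0.003 -0.002  0.005] [-0.0003  0.0015  0.2027]
[ 0.57462566 -0.14200332  0.20465373]
```

Emit:
move_tool(
  segments=[0,0,-0.008,0,0.007,0.06,0.085,0,0,-0.008,0,0.007,0.12,0.085,0,0,-0.008,0,0.007,0.17,0.085,0,0,-0.008,0,0.007,0.193,0.085,0,0,-0.008,0,0.007,0.202,0.085,0,0,-0.008,0,0.007,0.202,0.085],
)

```text
clock: 33.08
eef_pos: [0.582, -0.1403, 0.0038]
tool_rot: [0.607, 0.795, -0.0, -0.001]
ft_force: [0.3, -0.8, -0.4]
grip_width: 0.0851
grasp_force: 0.0
```

Emit:
move_tool(
  segments=[0,0,0,0,0,0,0.05,0,0,0,0,0,0,0.05,0,0,0,0,0,0,0.05,0,0,0,0,0,0,0.05],
)

```text
clock: 33.58
eef_pos: [0.5837, -0.1409, 0.0067]
tool_rot: [0.607, 0.795, 0.001, 0.002]
ft_force: [-1.5, 0.2, 5.3]
grip_width: 0.0569
grasp_force: 62.7
```

Emit:
move_tool(
  segments=[0,0,0,0,0,-0.05,0.05,0,0,0,0,0,-0.1,0.05,0,0,0,0,0,-0.15,0.05,0,0,0,0,0,-0.21,0.05],
)

```text
clock: 34.08
eef_pos: [0.5816, -0.1402, 0.2159]
tool_rot: [0.607, 0.795, -0.0, -0.0]
ft_force: [1.2, -0.6, -1.3]
grip_width: 0.0572
grasp_force: 64.4
```

Run:
```python
from h import *
goal(.562,.2,.215,np.radians(-3.2))
```

```text
[-0.001 -0.     0.322] [0.3334 0.0706 0.001 ]
```

Emit:
move_tool(
  segments=[0,0,0.322,0.333,0.071,0,0.05,0,0,0.322,0.333,0.071,0,0.05,0,0,0.322,0.333,0.071,0,0.05,0,0,0.322,0.333,0.071,0,0.05,0,0,0.322,0.333,0.071,0,0.05,0,0,0.322,0.333,0.071,0,0.05,0,0,0.322,0.333,0.071,0,0.05,0,0,0.322,0.333,0.071,0,0.05],
)

```text
clock: 35.08
eef_pos: [0.5632, 0.1991, 0.2146]
tool_rot: [0.727, 0.687, 0.0, 0.0]
ft_force: [-0.2, -0.6, -1.6]
grip_width: 0.0568
grasp_force: 64.4
```

Emit:
move_tool(
  segments=[0,0,0,0.05,-0.004,0.02,0.05,0,0,0,0.073,-0.004,0.05,0.05,0,0,0,0.073,-0.004,0.08,0.05,0,0,0,0.073,-0.004,0.085,0.05,0,0,0,0.073,-0.004,0.085,0.05],
)

```text
clock: 35.7
eef_pos: [0.5639, 0.2715, 0.1299]
tool_rot: [0.727, 0.686, 0.0, 0.0]
ft_force: [0.6, 0.1, -1.2]
grip_width: 0.0566
grasp_force: 64.4
```

Run:
```python
from h import *
snap('wrist','w10.png')
c=cal('wrist'); im=cv2.imread('pics/w10.png'); cv2.imwrite('pics/w10c.png',cv2.resize(im[80:320,200:440],None,fx=2,fy=2))
import pickle;pickle.dump(c,open('w10.pkl','wb'))
print(bot.get_obs()['eef_pos'],bot.get_obs()['ft_force'])
```

```text
[0.56442343 0.27184711 0.13077176] [-0.02226382 -0.81942047 -1.62271988]
```

View pics/w10c.png

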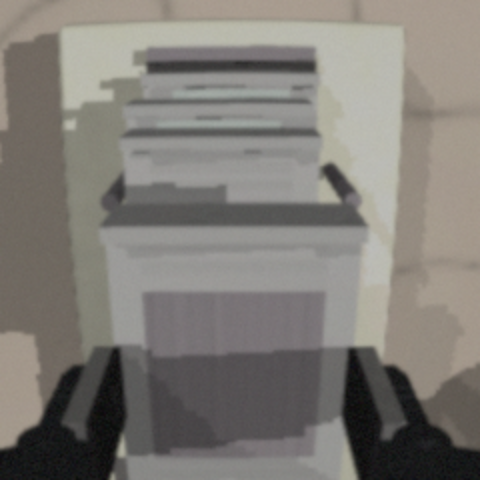

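C's lip is at rows 136–153, columns 121–319. The held D's lip is at rows 226–246, columns 102–367. Casting both.

Run:
```python
from h import *
import pickle
c=pickle.load(open('w10.pkl','rb'))
f=lambda u,v:(200+u/2,80+v/2)
zt=.1305-.0067
for n,u,v,z in(('C lipo L',121,137,.093),('C lipo R',319,136,.093),('C lipi',220,152,.093),('B lipo',222,106,.079),('D lipo L',102,227,zt+.02),('D lipo R',367,226,zt+.02),('D lipi',235,246,zt+.02),('D pad L',143,292,zt+.014),('D pad R',325,291,zt+.014)):
    print(n,np.round(cast(c,[f(u,v)],z)[0,:2]*1000,1))
```

```text
C lipo L [534.8 329.5]
C lipo R [593.2 326.2]
C lipi [563.8 323. ]
B lipo [564.9 335.1]
D lipo L [538.1 317.2]
D lipo R [596.8 313.9]
D lipi [567.3 311. ]
D pad L [544.6 298.6]
D pad R [588.  296.3]
```

Emit:
move_tool(
  segments=[0,0,0,0.003,-0.0025,0.01,0.05,0,0,0,0.003,-0.0025,0.02,0.05,0,0,0,0.003,-0.0025,0.028,0.05,0,0,0,0.003,-0.0025,0.033,0.05,0,0,0,0.003,-0.0025,0.036,0.05,0,0,0,0.003,-0.0025,0.0375,0.05,0,0,0,0.003,-0.0025,0.0375,0.05],
)

```text
clock: 36.62
eef_pos: [0.5607, 0.2757, 0.0937]
tool_rot: [0.727, 0.687, 0.0, 0.0]
ft_force: [-4.5, -1.8, 7.6]
grip_width: 0.0568
grasp_force: 65.9
```

Emit:
move_tool(
  segments=[0,0,0,0,0,-0.001,0.085,0,0,0,0,0,-0.001,0.085,0,0,0,0,0,-0.001,0.085,0,0,0,0,0,-0.03,0.085,0,0,0,0,0,-0.06,0.085,0,0,0,0,0,-0.06,0,0,0,0,0,0,-0.06,0,0,0,0,0,0,-0.06,0,0,0,0,0,0,-0.06,0,0,0,0,0,0,-0.06,0],
)

```text
clock: 37.88
eef_pos: [0.5608, 0.2757, 0.1512]
tool_rot: [0.727, 0.687, -0.001, -0.0]
ft_force: [-0.3, -0.1, -0.2]
grip_width: 0.0003
grasp_force: 0.0
```

Emit:
move_tool(
  segments=[0,0,0,0,0,0.03,0,0,0,0,0,0,0.043,0,0,0,0,0,0,0.049,0,0,0,0,0,0,0.052,0,0,0,0,0,0,0.055,0,0,0,0,0,0,0.056,0,0,0,0,0,0,0.056,0,0,0,0,0,0,0.056,0,0,0,0,0,0,0.056,0],
)

```text
clock: 39.0
eef_pos: [0.5607, 0.2756, 0.101]
tool_rot: [0.727, 0.687, 0.001, 0.0]
ft_force: [-9.3, -4.2, 20.0]
grip_width: 0.0
grasp_force: 10.1
```

Emit:
move_tool(
  segments=[0,0,0,0,0,-0.05,0,0,0,0,0,0,-0.1,0,0,0,0,0,0,-0.12,0.04],
)

```text
clock: 39.38
eef_pos: [0.5629, 0.2767, 0.2211]
tool_rot: [0.727, 0.687, 0.004, 0.001]
ft_force: [-0.1, 0.3, -0.5]
grip_width: 0.0169
grasp_force: 0.0
```

Run:
```python
from h import *
o=bot.get_obs();print(o['eef_pos']);goal(.5887,.0167,.24,np.radians(0))
c=cal('top');im=snap('top','top2.png');I=im.astype(int)
# stylus collar/grip dark blob, stand white
d=(I[170:240,285:330].sum(2)<150).astype(np.uint8)
for k in cv2.findContours(d,cv2.RETR_EXTERNAL,cv2.CHAIN_APPROX_NONE)[0]:
    if cv2.contourArea(k)>20: print(k[:,0].min(0)+[285,170],k[:,0].max(0)+[285,170])
```

```text
[0.56288422 0.27671238 0.22112441]
[ 0.007 -0.004 -0.056] [-0.2581  0.0405 -0.0196]
[300 196] [313 211]
```

Tray D is pressed flat at 0.101. Next is the stylus: I'll hover short of it so the wrist camera looks straight down on it.

Emit:
move_tool(
  segments=[0,0,-0.056,-0.345,0.043,-0.02,0.06,0,0,-0.056,-0.345,0.043,-0.02,0.06,0,0,-0.056,-0.345,0.043,-0.02,0.06,0,0,-0.056,-0.345,0.043,-0.02,0.06,0,0,-0.056,-0.345,0.043,-0.02,0.06,0,0,-0.056,-0.345,0.043,-0.02,0.06,0,0,-0.056,-0.345,0.043,-0.02,0.06,0,0,-0.056,-0.345,0.043,-0.02,0.06],
)

```text
clock: 40.42
eef_pos: [0.5845, -0.0707, 0.2355]
tool_rot: [0.707, 0.707, 0.0, -0.0]
ft_force: [-0.5, -0.0, -0.0]
grip_width: 0.0597
grasp_force: 0.0
```

Run:
```python
from h import *
import pickle
snap('wrist','w11.png');c=cal('wrist');pickle.dump(c,open('w11.pkl','wb'))
p=proj(c,[[.589,.017,.14],[.589,.017,.07]]);print(p,bot.get_obs()['eef_pos'])
im=cv2.imread('pics/w11.png');u,v=p[1].astype(int);v0=max(v-60,0);u0=u-80
cv2.imwrite('pics/w11c.png',cv2.resize(im[v0:v0+130,u0:u0+160],None,fx=4,fy=4));print(u0,v0)
print(cast(cal('top'),[[308.1,206.4]],.07))
```

```text
[[322.36802484  95.7879864 ]
 [321.10659188  96.76135887]] [ 0.58450501 -0.07010637  0.23555273]
241 36
[[0.59387439 0.01552804 0.07      ]]
```

View pics/w11c.png

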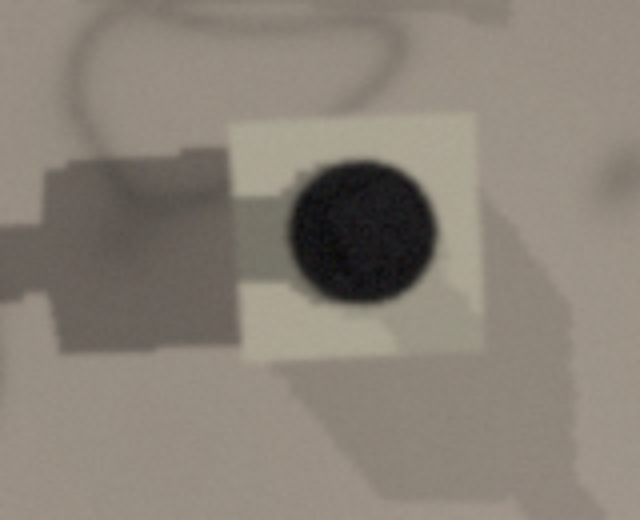

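The stand's top-face corners are at crop pixels (230,123), (476,113), (484,350) and (243,362). The collar and grip disc is centred at (363,231).

Run:
```python
from h import *
import pickle
c=pickle.load(open('w11.pkl','rb'))
f=lambda p:[(241+(x+.5)/4-.5,36+(y+.5)/4-.5) for x,y in p]
w=cast(c,f([(230,123),(476,113),(484,350),(243,362)]),.07)[:,:2]*1000;print(w.round(1),w.mean(0))
e=w[1]-w[0];print(np.degrees(np.arctan2(e[1],e[0])));e=w[2]-w[3];print(np.degrees(np.arctan2(e[1],e[0])))
print(cast(c,f([(363,231)]),.076)*1000)
a=np.radians(1.5); s=w.mean(0)/1000
goal(s[0],s[1],.235,np.radians(2))
```

```text
[[566.7  47.5]
 [626.5  50.7]
 [629.3  -8.7]
 [569.6 -12.2]] [598.00861949  19.32215352]
3.06736856948392
3.3327934296250814
[[598.72466371  20.30350797  76.        ]]
[-0.    -0.    -0.034] [0.0894 0.0136 0.0006]
```

Emit:
move_tool(
  segments=[0,0,-0.055,0.05,0.01,0,0.06,0,0,-0.055,0.0895,0.0137,0,0.06,0,0,-0.055,0.0895,0.0137,0.02,0.06,0,0,-0.055,0.0895,0.0137,0.02,0.06],
)

```text
clock: 40.98
eef_pos: [0.5969, 0.0207, 0.2141]
tool_rot: [0.686, 0.728, -0.001, -0.001]
ft_force: [-0.8, -0.1, 0.2]
grip_width: 0.06
grasp_force: 0.0
```

```bash
python3 -c "
from h import *
goal(.5982,.0196,.092,np.radians(3.2));o=bot.get_obs();print(o['eef_pos'],o['joint_pos'])"
```

```text
[-0.004 -0.     0.003] [-0.0011  0.0017  0.1221]
[0.5969243  0.02065553 0.21409271] [3.45678976e-02 4.46728758e-01 2.55336330e-01 1.38337354e+00
 4.24381440e-05 1.54674111e+00]
```

Emit:
move_tool(
  segments=[0,0,0,0,0.001,0.04,0.06,0,0,0,0,0.001,0.08,0.06,0,0,0,0,0.001,0.11,0.06,0,0,0,0,0.001,0.121,0.06,0,0,0,0,0.001,0.121,0.06],
)

```text
clock: 41.6
eef_pos: [0.5993, 0.0186, 0.095]
tool_rot: [0.687, 0.726, -0.0, -0.0]
ft_force: [0.5, -0.5, 0.1]
grip_width: 0.0599
grasp_force: 0.0
```

Emit:
move_tool(
  segments=[0,0,0,0,0,0,0.01,0,0,0,0,0,0,0.01,0,0,0,0,0,0,0.01,0,0,0,0,0,0,0.01,0,0,0,0,0,0,0.01,0,0,0,0,0,0,0.01],
)

```text
clock: 42.35
eef_pos: [0.6004, 0.0185, 0.0965]
tool_rot: [0.687, 0.726, 0.001, 0.001]
ft_force: [0.1, -0.0, 5.9]
grip_width: 0.0205
grasp_force: 58.4
```

```bash
python3 -c "
from h import *
print(bot.get_obs()['eef_pos'],bot.get_obs()['joint_pos'][5])"
```

```text
[0.60040933 0.01852064 0.09648911] 1.546634485403149
```

Run:
```python
from h import *
im=cv2.imread('pics/w11.png'); g=cv2.GaussianBlur(im[36:166,241:401].astype(np.float32).sum(2),(0,0),.8)
t=g[36:80,70:112]; print(np.round(t[::2,::2]).astype(int))
```

```text
[[478 479 479 479 478 481 480 480 479 479 480 480 478 479 483 482 481 483
  481 482 483]
 [480 479 480 482 479 478 474 468 456 450 448 450 458 476 482 482 481 480
  480 485 482]
 [479 479 477 475 450 420 392 352 295 271 253 254 301 369 423 465 481 482
  481 481 482]
 [480 475 438 418 370 270 186 138 107  95  93  97 111 136 211 330 438 479
  480 479 482]
 [480 461 377 323 239 136  95  82  75  80  78  75  74  81  93 142 273 416
  474 482 482]
 [454 405 329 226 119  80  80  72  64  64  64  77  87  88  87  84 111 260
  428 477 481]
 [389 334 242 113  76  75  70  64  69  69  79  79  86  87  86  86  82 144
  326 454 478]
 [341 295 158  64  57  58  64  76  80  86  80  85  92  91  79  81  88  85
  198 401 474]
 [334 260 104  63  63  60  68  77  86  89  82  82  85  80  80  82  86  76
  127 331 466]
 [321 220  84  69  60  60  76  79  80  80  85  82  84  81  84  85  84  82
   97 258 444]
 [310 189  75  65  65  54  59  75  80  74  81  85  84  70  74  75  81  84
   90 210 421]
 [308 183  74  63  60  50  54  68  83  76  79  80  83  84  76  76  82  85
   94 194 402]
 [312 196  79  64  65  57  54  5
[... 158 characters left out ...]
0  77  71  59  56  44  52  71  76  76  74  69  79  69  74  74
  124 307 429]
 [337 316 201  92  68  62  62  55  56  70  80  85  72  73  75  65  70  92
  213 383 450]
 [343 337 279 147  83  66  65  74  57  67  69  73  57  68  76  66  82 163
  328 424 448]
 [400 375 327 253 145  81  72  82  84  69  60  72  69  78  76  79 138 290
  408 432 442]
 [471 438 381 330 255 154 101  86  81  73  73  78  72  87 103 174 300 402
  433 434 437]
 [477 474 460 416 348 284 214 164 125 117 114 115 137 190 253 353 418 433
  434 435 435]
 [480 479 481 468 432 421 398 369 340 324 311 316 334 376 407 427 436 436
  435 435 436]
 [481 481 481 480 479 477 472 464 442 434 429 430 436 433 431 433 433 435
  433 432 434]]
```

The shading shows the grip turned about 20°, which fits the 20.5 mm grip width. I'll reopen, turn the tool and regrip on the flats.

Emit:
move_tool(
  segments=[0,0,0,0,0,0,0.06,0,0,0,0,0,0,0.06,0,0,-0.15,0,0,0,0.06,0,0,-0.3,0,0,0,0.06,0,0,-0.3,0,0,0,0.06],
)

```text
clock: 42.98
eef_pos: [0.599, 0.0185, 0.0943]
tool_rot: [0.572, 0.82, -0.0, -0.0]
ft_force: [0.5, 0.1, -0.9]
grip_width: 0.06
grasp_force: 0.0
```

Emit:
move_tool(
  segments=[0,0,0,0,0,0,0.01,0,0,0,0,0,0,0.01,0,0,0,0,0,0,0.01,0,0,0,0,0,0,0.01,0,0,0,0,0,0,0.01,0,0,0,0,0,0,0.01],
)

```text
clock: 43.72
eef_pos: [0.5993, 0.0185, 0.0948]
tool_rot: [0.571, 0.821, -0.0, -0.0]
ft_force: [0.2, -1.0, 0.1]
grip_width: 0.0173
grasp_force: 58.4
```

```bash
python3 -c "
from h import *
print(bot.get_obs()['eef_pos'],bot.get_obs()['joint_pos'][5])"
```

```text
[0.59931617 0.0185073  0.09478446] 1.2467554692981087
```

Emit:
move_tool(
  segments=[0,0,0,0,0,-0.04,0.01,0,0,0,0,0,-0.08,0.01,0,0,0,0,0,-0.115,0.01,0,0,0,0,0,-0.115,0.01],
)

```text
clock: 44.22
eef_pos: [0.6014, 0.0185, 0.2134]
tool_rot: [0.571, 0.821, 0.002, 0.003]
ft_force: [0.1, -0.9, -1.1]
grip_width: 0.0171
grasp_force: 58.6
```

Run:
```python
from h import *
goal(.558,.075,.21,np.radians(-3.2))
print(cast(cal('top'),[[249.1,225.0]],.045))
im=cv2.imread('pics/top2.png').astype(int).sum(2)[218:234,240:258];print(im)
```

```text
[0.007 0.001 0.411] [ 0.068  -0.0211  0.0031]
[[0.55662954 0.15783858 0.045     ]]
[[444 443 439 414 366 350 369 379 379 380 380 380 380 384 390 409 431 442]
 [442 441 431 377 279 233 249 255 255 255 256 255 255 259 277 333 405 438]
 [441 441 416 341 220 172 192 194 188 189 188 187 191 183 185 274 389 435]
 [443 437 410 323 207 186 213 213 210 209 209 213 222 216 184 267 384 434]
 [442 438 407 319 216 204 212 191 175 173 176 181 211 229 204 274 386 435]
 [439 437 407 319 227 227 206 156 124 120 124 137 187 224 212 287 392 434]
 [441 435 403 313 227 235 206 146 119 120 126 144 198 231 226 305 401 436]
 [442 436 396 294 217 229 196 149 139 146 151 165 205 228 227 316 405 434]
 [440 432 391 280 207 230 198 152 150 161 167 174 193 201 215 316 406 436]
 [440 433 388 271 210 254 244 201 187 199 199 194 196 187 208 318 406 435]
 [438 432 382 262 207 269 283 248 225 226 228 223 207 181 211 331 411 436]
 [440 433 388 280 207 226 229 207 192 191 190 187 174 168 232 358 425 438]
 [440 435 409 343 286 267 255 245 241 240 240 241 238 243 297 387 430 439]
 [441 440 429 406 386 378 370 368 366 368 368 367 366 368 385 419 438 440]
 [440 439 438 434 432 432 430 428 429 430 430 429 428 428 429 436 441 440]
 [438 440 439 439 440 441 442 441 442 443 444 442 441 440 438 441 441 440]]
```

Emit:
move_tool(
  segments=[0,0,0.2,0.03,-0.01,0,0.01,0,0,0.411,0.068,-0.021,0,0.01,0,0,0.411,0.068,-0.021,0,0.01,0,0,0.411,0.068,-0.021,0,0.01,0,0,0.411,0.068,-0.021,0,0.01],
)

```text
clock: 44.85
eef_pos: [0.5563, 0.0743, 0.2092]
tool_rot: [0.727, 0.687, -0.0, -0.0]
ft_force: [-1.0, -0.1, -0.9]
grip_width: 0.0174
grasp_force: 58.7
```

Run:
```python
from h import *
import pickle
snap('wrist','w12.png');c=cal('wrist');pickle.dump(c,open('w12.pkl','wb'))
p=proj(c,[[.5567,.158,.045]]);print(p,bot.get_obs()['eef_pos'])
im=cv2.imread('pics/w12.png');cv2.imwrite('pics/w12c.png',cv2.resize(im[60:360,160:480],None,fx=2,fy=2))
```

```text
[[311.91760648 100.1161091 ]] [0.55635162 0.07419045 0.20931143]
```

View pics/w12c.png

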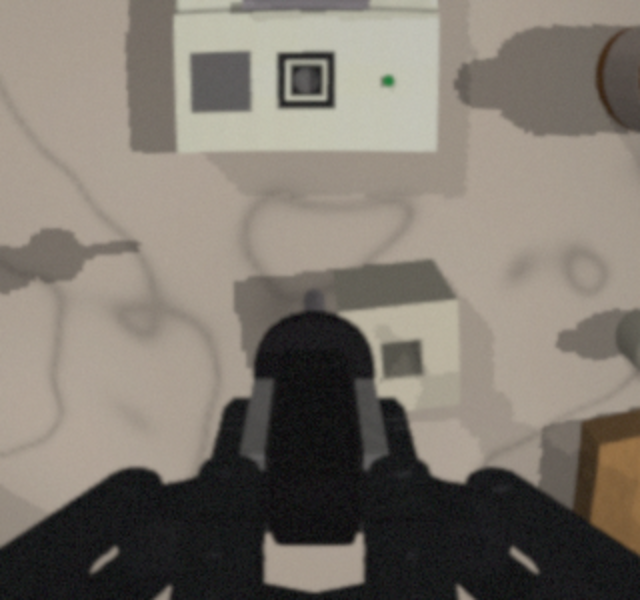

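The picture shows the bezel at crop (306,80), the stylus tip at (315,298) and the empty stand hole at (403,359).

Run:
```python
from h import *
import pickle
c=pickle.load(open('w12.pkl','rb'))
f=lambda u,v:(160+(u+.5)/2-.5,60+(v+.5)/2-.5)
for n,u,v,z in(('bezel',306,80,.045),('tip',315,298,.1245),('tip end',315,292,.1245),('hole',402,359,.07)):
    print(n,np.round(cast(c,[f(u,v)],z)[0,:2]*1000,1))
goal(.5577,.158,.15,np.radians(-3.2))
print(bot.get_obs()['eef_pos'])
```

```text
bezel [557.5 158.3]
tip [557.   74.9]
tip end [557.1  77.3]
hole [598.1  19.4]
[-0.     0.    -0.001] [ 0.0838 -0.0034  0.0593]
[0.55635162 0.07419045 0.20931143]
```

Emit:
move_tool(
  segments=[0,0,0,0.05,-0.002,0.01,0.01,0,0,0,0.083,-0.004,0.04,0.01,0,0,0,0.083,-0.004,0.06,0.01,0,0,0,0.083,-0.004,0.06,0.01,0,0,0,0.083,-0.004,0.06,0.01],
)

```text
clock: 45.52
eef_pos: [0.5574, 0.1575, 0.1505]
tool_rot: [0.727, 0.687, 0.0, 0.0]
ft_force: [-1.2, -0.8, -0.8]
grip_width: 0.0169
grasp_force: 58.7
```

Run:
```python
from h import *
goal(.5569,.1576,.1218,np.radians(-3.2))
print(bot.get_obs()['eef_pos'])
c=cal('top');im=snap('top','top3.png')
```

```text
[ 0.001 -0.    -0.001] [ 0.0001 -0.0006  0.0287]
[0.55743157 0.15751027 0.15050383]
```

Aligned to within a millimetre, so pushing the button gently.

Emit:
move_tool(
  segments=[0,0,0,0,-0.0005,0.01,0.01,0,0,0,0,-0.0005,0.02,0.01,0,0,0,0,-0.0005,0.026,0.01,0,0,0,0,-0.0005,0.030,0.01,0,0,0,0,-0.0005,0.033,0.01,0,0,0,0,-0.0005,0.035,0.01,0,0,0,0,-0.0005,0.035,0.01],
)

```text
clock: 46.45
eef_pos: [0.5559, 0.158, 0.1165]
tool_rot: [0.727, 0.687, 0.0, 0.0]
ft_force: [-4.6, -1.8, 9.3]
grip_width: 0.0174
grasp_force: 60.1
```

Emit:
move_tool(
  segments=[0,0,0,0,0,0.002,0.01,0,0,0,0,0,0.003,0.01,0,0,0,0,0,0.003,0.01,0,0,0,0,0,0.003,0.01,0,0,0,0,0,0.003,0.01],
)

```text
clock: 47.08
eef_pos: [0.5561, 0.1581, 0.1161]
tool_rot: [0.727, 0.687, 0.001, 0.001]
ft_force: [-8.5, -2.6, 21.7]
grip_width: 0.0172
grasp_force: 61.8
```

Emit:
move_tool(
  segments=[0,0,0,0,0,-0.03,0.01,0,0,0,0,0,-0.07,0.01,0,0,0,0,0,-0.1,0.01,0,0,0,0,0,-0.1,0.01],
)

```text
clock: 47.58
eef_pos: [0.5583, 0.1587, 0.2149]
tool_rot: [0.727, 0.687, 0.003, 0.002]
ft_force: [-0.2, 0.1, -1.1]
grip_width: 0.0174
grasp_force: 58.8
```

```bash
python3 - <<'E'
from h import *
goal(.5986,.0188,.21,np.radians(3))
print(bot.get_obs()['eef_pos'])
E
```

```text
[ 0.007 -0.002 -0.108] [-0.1375  0.0481  0.0049]
[0.55827212 0.15872562 0.21490231]
```

Emit:
move_tool(
  segments=[0,0,-0.1,-0.06,0.02,0,0.01,0,0,-0.108,-0.12,0.042,0,0.01,0,0,-0.108,-0.1375,0.048,0,0.01,0,0,-0.108,-0.1375,0.048,0,0.01,0,0,-0.108,-0.1375,0.048,0,0.01],
)

```text
clock: 48.2
eef_pos: [0.5958, 0.0192, 0.211]
tool_rot: [0.688, 0.726, -0.0, -0.001]
ft_force: [0.4, -0.3, -0.8]
grip_width: 0.0169
grasp_force: 58.8
```

```bash
python3 - <<'E'
from h import *
goal(.5988,.0187,.0948,np.radians(3))
print(bot.get_obs()['eef_pos'])
E
```

```text
[-0.001 -0.001  0.001] [-0.0008  0.0031  0.1162]
[0.59584377 0.0192375  0.21103155]
```

Emit:
move_tool(
  segments=[0,0,0,-0.0005,0.003,0.02,0.01,0,0,0,-0.0005,0.003,0.04,0.01,0,0,0,-0.0005,0.003,0.06,0.01,0,0,0,-0.0005,0.003,0.08,0.01,0,0,0,-0.0005,0.003,0.1,0.01,0,0,0,-0.0005,0.003,0.11,0.01,0,0,0,-0.0005,0.003,0.114,0.01,0,0,0,-0.0005,0.003,0.117,0.01,0,0,0,-0.0005,0.003,0.117,0.01],
)

```text
clock: 49.32
eef_pos: [0.5997, 0.0179, 0.0953]
tool_rot: [0.688, 0.725, 0.0, 0.0]
ft_force: [-0.2, 0.1, -0.6]
grip_width: 0.0172
grasp_force: 58.8
```

Emit:
move_tool(
  segments=[0,0,0,0,0,0.002,0.01,0,0,0,0,0,0.002,0.01,0,0,0,0,0,0.002,0.06,0,0,0,0,0,0.002,0.06,0,0,0,0,0,0.002,0.06,0,0,0,0,0,-0.03,0.06,0,0,0,0,0,-0.08,0.06,0,0,0,0,0,-0.13,0.06],
)

```text
clock: 50.32
eef_pos: [0.5991, 0.0177, 0.2256]
tool_rot: [0.689, 0.725, -0.0, -0.0]
ft_force: [1.7, 0.4, 0.2]
grip_width: 0.0603
grasp_force: 0.0
```

Emit:
move_tool(
  segments=[0,0,0,-0.05,0,0,0.06,0,0,0,-0.1,0,0,0.06,0,0,0,-0.1,0,0,0.06,0,0,0,-0.1,0,0,0.06],
)

```text
clock: 50.82
eef_pos: [0.6044, -0.0821, 0.2245]
tool_rot: [0.689, 0.725, -0.0, -0.0]
ft_force: [0.5, 0.2, 0.2]
grip_width: 0.06
grasp_force: 0.0
```

Run:
```python
from h import *
im=snap('wrist','w13.png');c=cal('wrist')
def blob(m,z,nm,amin=80):
    for k in cv2.findContours(m.astype(np.uint8),cv2.RETR_EXTERNAL,cv2.CHAIN_APPROX_NONE)[0]:
        if cv2.contourArea(k)<amin: continue
        r=cv2.minAreaRect((cast(c,k[:,0],z)[:,:2]*1000).astype(np.float32)); print(nm,k[:,0].mean(0).round(),np.round(r[0],1),np.round(r[1],1),round(r[2],1))
I=im.astype(int); m=(I.sum(2)<130); m[200:]=0; blob(m,.076,'dark')
print(bot.get_obs()['eef_pos'],bot.get_obs()['ft_force'])
t=snap('top','top4.png')
# compare stack region and bystanders between first and last top images
a=cv2.imread('pics/top0.png').astype(int);b=cv2.imread('pics/top4.png').astype(int)
d=np.abs(a-b).sum(2)
for n,(x0,y0,x1,y1) in dict(amber=(230,115,268,165),drop=(305,125,330,155),box=(335,110,398,160),stand=(288,185,330,225)).items(): print(n,d[y0:y1,x0:x1].mean().round(1))
```

```text
dark [317.  82.] [600.2  19.3] [32.2 32.1] 3.0
dark [600. 100.] [967.3  67.1] [ 29.9 283.3] 0.1
[ 0.60445333 -0.08143377  0.22449433] [0.32843755 0.83610538 0.42638562]
amber 3.4
drop 3.9
box 102.8
stand 14.4
```

The stylus is back in its stand, upright at (600,19). Before handing in I'll check the stack numerically from overhead.

```bash
python3 -c "
from h import *
goal(.558,.19,.24,np.radians(-3.2))"
```

```text
[-0.    -0.     0.109] [ 0.2732 -0.032  -0.0153]
```

Emit:
move_tool(
  segments=[0,0,0.11,0.06,-0.01,-0.015,0.06,0,0,0.11,0.12,-0.02,-0.015,0.06,0,0,0.11,0.18,-0.04,-0.015,0.06,0,0,0.11,0.24,-0.06,-0.015,0.06,0,0,0.11,0.27,-0.066,-0.015,0.06,0,0,0.11,0.27,-0.066,-0.015,0.06,0,0,0.11,0.27,-0.066,-0.015,0.06],
)

```text
clock: 51.8
eef_pos: [0.5244, 0.1845, 0.2398]
tool_rot: [0.727, 0.687, -0.0, 0.0]
ft_force: [0.0, -0.9, -0.5]
grip_width: 0.06
grasp_force: 0.0
```

Run:
```python
from h import *
im=snap('wrist','w14.png');c=cal('wrist');o=bot.get_obs()['eef_pos'];print(o)
I=cv2.GaussianBlur(im,(3,3),0).astype(int)
# mauve pad: R>=G+2 , dark-ish ; print column/row profiles through expected stack axis
p=proj(c,[[.5611,.2755,.101]])[0];print(p)
u,v=int(p[0]),int(p[1]); n=R.from_euler('z',0)
print('col',[(r,I[r,u].sum(),I[r,u,0]-I[r,u,1]) for r in range(v-75,v+76,2)])
print('row',[(q,I[v-5,q].sum()) for q in range(u-60,u+61,2)])
```

```text
[0.52466632 0.18381572 0.23979601]
[351.15410513  89.53613339]
col [(14, np.int64(455), np.int64(7)), (16, np.int64(498), np.int64(1)), (18, np.int64(510), np.int64(0)), (20, np.int64(485), np.int64(1)), (22, np.int64(382), np.int64(4)), (24, np.int64(347), np.int64(5)), (26, np.int64(363), np.int64(3)), (28, np.int64(410), np.int64(1)), (30, np.int64(336), np.int64(0)), (32, np.int64(397), np.int64(0)), (34, np.int64(397), np.int64(0)), (36, np.int64(344), np.int64(1)), (38, np.int64(419), np.int64(-1)), (40, np.int64(367), np.int64(0)), (42, np.int64(387), np.int64(0)), (44, np.int64(426), np.int64(0)), (46, np.int64(333), np.int64(1)), (48, np.int64(291), np.int64(0)), (50, np.int64(392), np.int64(1)), (52, np.int64(445), np.int64(0)), (54, np.int64(446), np.int64(1)), (56, np.int64(443), np.int64(-1)), (58, np.int64(445), np.int64(0)), (60, np.int64(449), np.int64(1)), (62, np.int64(401), n
[... 2427 characters left out ...]
9, np.int64(348)), (351, np.int64(343)), (353, np.int64(346)), (355, np.int64(348)), (357, np.int64(347)), (359, np.int64(344)), (361, np.int64(347)), (363, np.int64(347)), (365, np.int64(346)), (367, np.int64(349)), (369, np.int64(348)), (371, np.int64(342)), (373, np.int64(351)), (375, np.int64(379)), (377, np.int64(438)), (379, np.int64(452)), (381, np.int64(451)), (383, np.int64(458)), (385, np.int64(480)), (387, np.int64(495)), (389, np.int64(493)), (391, np.int64(496)), (393, np.int64(494)), (395, np.int64(496)), (397, np.int64(497)), (399, np.int64(499)), (401, np.int64(510)), (403, np.int64(522)), (405, np.int64(499)), (407, np.int64(410)), (409, np.int64(394)), (411, np.int64(392))]
```

D's pad is centred at (351.7,89.5) and the predicted position was (351.2,89.5). The lip steps at both ends are symmetric, so the stack is intact. Handing in.

```bash
python3 -c "
from h import *
print(bot.job_done())"
```

```text
the job is handed in; nothing more can be done
None
```

I stacked all four trays on the nest, longest lowest, and pressed each one flat. I then pushed the start button fully down, stood the stylus back in its stand, and handed the job in at about 52 s. No verdict was shown.

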